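Set out the try-it monoculars and log the stand

TASK

Set out the try-it monoculars for customers: take the orange lens cap off every monocular that wears one and lay it flat in a pocket of the black cap tray, one cap to a pocket, and stand the monoculars upright in the two display lanes, the short ones in the lane with the short end board and the long ones in the lane with the tall end board. When every monocular and cap there is has its place, log the stand on the tally counter: swing its lever all the way to its stop and let it spring back. Do not knock over or push away the other goods on the table.

Things in the scene. Friction and masses are not known exactly. Their poses are not given: they have to be found in the camera images.
- short1: Short toy monocular, 75 mm tall, about 160 g, standing on its black eyecup; blue with black ribs, like the long kind but for length. Round: eyecup (bottom 16 mm) 60 mm dia., body 49, front barrel (top 40 mm) 53 with a flat lens face on top. Origin: centre of the underside; z up to the lens. None if not there.
- cap_short1: Orange lens cap of short1: a round cup 64 mm dia. outside, 58 inside, 30 mm high, 30 g, sitting loosely, open side down, over the monocular's top 26 mm (adds 4 mm to its height). Origin: on its axis at half its height; z points to its closed face. None if not there.
- short2: Short toy monocular, 75 mm tall, about 160 g, standing on its black eyecup; blue with black ribs, like the long kind but for length. Round: eyecup (bottom 16 mm) 60 mm dia., body 49, front barrel (top 40 mm) 53 with a flat lens face on top. Origin: centre of the underside; z up to the lens. None if not there.
- cap_short2: Orange lens cap of short2: a round cup 64 mm dia. outside, 58 inside, 30 mm high, 30 g, sitting loosely, open side down, over the monocular's top 26 mm (adds 4 mm to its height). Origin: on its axis at half its height; z points to its closed face. None if not there.
- long1: Long toy monocular, 110 mm tall, about 220 g, standing on its black eyecup; blue with black ribs, like the short kind but for length. Round: eyecup (bottom 16 mm) 60 mm dia., body 49, front barrel (top 40 mm) 53 with a flat lens face on top. Origin: centre of the underside; z up to the lens. None if not there.
- cap_long1: Orange lens cap of long1: a round cup 64 mm dia. outside, 58 inside, 30 mm high, 30 g, sitting loosely, open side down, over the monocular's top 26 mm (adds 4 mm to its height). Origin: on its axis at half its height; z points to its closed face. None if not there.
- short3: Short toy monocular, 75 mm tall, about 160 g, standing on its black eyecup; blue with black ribs, like the long kind but for length. Round: eyecup (bottom 16 mm) 60 mm dia., body 49, front barrel (top 40 mm) 53 with a flat lens face on top. Origin: centre of the underside; z up to the lens. None if not there.
- long2: Long toy monocular, 110 mm tall, about 220 g, standing on its black eyecup; blue with black ribs, like the short kind but for length. Round: eyecup (bottom 16 mm) 60 mm dia., body 49, front barrel (top 40 mm) 53 with a flat lens face on top. Origin: centre of the underside; z up to the lens. None if not there.
- lane_long_floor (a point): Fixed lane on the white stand for long monoculars, up to three in file: dark floor 285 by 78 mm (x by y), clear lips 8 mm high around, at the -x end a yellow board 110 mm above the floor, as tall as its monoculars, with their outline. Point: middle of the floor, 16 mm above the table; x along the lane from the board, z up. The lanes lie side by side, 92 mm apart, either way round.
- lane_short_floor (a point): Fixed lane on the white stand for short monoculars, up to three in file: dark floor 285 by 78 mm (x by y), clear lips 8 mm high around, at the -x end a yellow board 75 mm above the floor, as tall as its monoculars, with their outline. Point: middle of the floor, 16 mm above the table; x along the lane from the board, z up. The lanes lie side by side, 92 mm apart, either way round.
- cap_tray: Fixed black cap tray, 340 by 88 mm (x by y): four square pockets 80 mm wide in a row (centres at x = -126, -42, 42, 126 mm, y = 0), floor 4 mm above the table, walls 8 mm above the floor and 4 mm thick. Origin: centre of its underside, on the table; a cap lying in a pocket has its origin 19 mm above it.
- counter: Fixed grey tally counter, white number wheels on top: case 56 by 92 mm (x by y), 58 mm high, on a plate 80 by 120 mm. Its sprung lever is at its right side (-y) and swings in its x-z plane. Origin: centre of the plate's underside; x points from its front to its back, away from the robot.
- lever_shaft (a point): The shaft on which the counter's lever turns, at the lever, 32 mm above the table; the turning axis is the counter's y.
- lever_knob (a point): Middle of the red knob on the counter's lever (cylinder 18 mm dia., 28 mm long along the counter's y), 60 mm from the shaft; nothing stands within 20 mm of it and it is above the case top.
- counter_lever (a joint): Angle of the counter's lever in rad: 0 at rest (leaning 26 degrees to its front, -x), 0.9 at its stop (leaning 26 degrees to its back, +x). A spring returns it to 0; it takes about 0.6 N at the knob to start it and 2.5 N to hold it at the stop.
- kit_box: Boxed kit, a bystander, 52 by 72 by 88 mm high, upright, loose, 300 g. Origin: centre of the underside. Leave it alone.
- cleaner: White lens-cleaner bottle, a bystander, 44 mm dia., 100 mm high, upright, loose, 250 g. Origin: centre of the underside. Leave it alone.
- magnifier: Magnifying glass lying on the table, a bystander: lens frame 80 mm dia., 10 mm high, centred at the origin; green handle to -x, 130 mm to its end. Leave it alone.
- price_stand: White and red price stand, a bystander, upright panel 130 mm wide (y), 90 mm high, loose. Origin: centre of the underside. Leave it alone.
- tape_gun: Red tape dispenser with a brown roll, a bystander, 150 by 55 mm, 80 mm high, loose. Origin: centre of the underside. Leave it alone.

How it is judged:
By the outcome, as a careful person would: the job done as asked, in the order asked, and still so for the second after the job is handed in, with the robot touching nothing.
Of cap_short1, cap_short2, cap_long1 only 2 to 3 are there at a start; the rules pass over those that are not, and their reading is None.
Of short3, long2 only 1 to 2 are there at a start; the rules pass over those that are not, and their reading is None.
At some moment in a run one of short1, short2, short3, cap_short1, cap_short2, cap_long1 may be knocked a few centimetres aside while the robot is not near it.
Once in a run the grip may slacken for a moment while it holds something.
It also fails if it takes over 210 s, if anything falls off the work surface, if the arm or the gripper's body presses on something with over 40 N, if the wrist force passes 120 N, or if a joint passes its speed limit or range.

ROBOT

A 6-joint arm with a two-finger parallel gripper is mounted at the origin on the work surface. World frame = base frame: x ahead of the robot, y to its left, z up, the work surface at z = 0. Lengths are in m, angles in rad, forces in N, time in s.
With the tool pointing down it reaches from about 0.325 to 0.75 m from the base axis. Payload 7.6 kg.
Tool frame: the origin (TCP) lies on the front face of the gripper's body, between the roots of the fingers; the fingertips stand arm.nose_length ahead of it and the grasp point (between the pads) lies 54 mm ahead of it (arm.nose_length is the distance from the TCP to the fingertips, in m); z points along the fingers, y is the line along which they close (so a half turn about z gives the same grasp; the last joint's range is limited). The gripper opens to 85 mm and grips with 20 to 120 N. Pads are 22 mm wide; open, the fingers measure 114 mm over their backs; the gripper's body (76 mm by 85 mm) begins 54 mm behind the grasp point. The pads swing forward as they close: fully open they stand 13 mm farther back than shut.
Start: joints at [-1.351, 0.052, 1.401, -0, 1.689, -0.07], TCP at [0.15, -0.503, 0.304] pointing down, gripper open.
Joint ranges: [-2.9, 2.9], [-0.91, 2.17], [0.12, 2.37], [-1.06, 4.2], [0.26, 2.73], [-2.93, 2.93]. Speed limits (rad/s): [2.57, 2.57, 3.01, 3.14, 3.14, 3.14].

INTERFACE

Orientations are given as a rotation vector (axis times angle).
In Python, from station import arm, get_image gives the robot as it stands.
- The arm moves only by the tool drive_tool, never from a script. Its argument "rows" is a list that holds one entry, the list of rows, each a list of 5 numbers: the shift along the tool's x, y, z in units of 200 mm (1.0 is 200 mm), then the turn about the tool's z in units of 90 degrees (1.0 is 90 degrees), then the finger opening in mm, from 0 to 85.4. In form: [[[x, y, z, twist, hand], ...]]. A call has 1 to 20 rows; each row is the pose to reach, as a shift and turn from the pose commanded when the call began, along the tool's axes at that moment; what a row does not reach only later rows make up. A row lasts 1/10 s, in which the tool goes at most 50 mm and 8.59 degrees, less where a joint would pass 70% of its speed; a pose out of reach is approached as far as the arm can. A call with a number of a shift or a turn outside -1 to 1 is refused whole. A call with a gripper value outside its range is refused whole. The fingers move at their own pace and stop on an object; the grip force is fixed at half the most. Time passes only in rows, so rows that repeat a pose let the fingers close. It gives the time, the measured TCP pose, the force, the opening and the grip force at its end, in the units of the state.
- arm.state(): the state, without advancing time (a new reading comes with each control period).
- get_image(name): name is "scene" or "top" or "wrist"; returns a dict with "image" (384x512x3 uint8, red, green, blue), "range_z" (384x512 float32, m along the optical axis (not along the pixel's ray), 0 where there is no reading), "camera_matrix" (3x3 intrinsics, pixels), "position" and "orientation" of the camera in the world; the wrist camera has in their place "T_tool_cam" (4x4, takes a point from camera to tool coordinates, whose origin is the TCP and whose axes are the flange's). Camera axes: x right, y down, z forward; pixel columns grow to the right and rows downward; lengths in m; the calibration is good to about 2 mm. A picture is of the moment at which its call begins: read the wrist's pose just before it.
- arm.finish_job(): hands the job in; it is judged then, once.
The state is a dict: "t": time; "qpos": joint angles; "dq": joint speeds; "joint_torque": joint torques, N m; "tool_pos": TCP position; "orientation": TCP orientation; "contact_force": force on the tool from outside, world axes, zero at the start; "moment": the same for the moment, N m; "grip_width": finger opening in m; "finger_force": force on a finger pad.
Only numpy, scipy, OpenCV 4.12 (cv2) and the standard library are available. Lean on these libraries where they do the work, as an engineer would, in place of code of your own. Each camera call takes 0.05 s, during which the arm holds its last target. There are 200 camera calls.

## Working session

There is one attempt and no reset: what is moved stays moved. The work goes in short steps, Python scripts to look and compute and a tool call to move; the robot and the scene stay as the last step left them, time stands still between calls to the robot, and variables do not carry over. Pictures are saved under pics/ and viewed, at most 14 in all, crops included, and the job is handed in when it is done.

Besides the shell and the picture viewer there is one more tool, called in YAML: its name, and indented under it one key for each argument. drive_tool: Moves the arm, as the interface text tells. Its arguments: {"type":"object","properties":{"rows":{"type":"array"}},"required":["rows"]}

```bash
ls; mkdir -p pics
cat > h.py <<'E'
import numpy as np, cv2
from scipy.spatial.transform import Rotation as R
from station import arm, get_image
def cam(name):
    s=arm.state(); d=get_image(name)
    if name=="wrist":
        T=np.eye(4);T[:3,:3]=R.from_rotvec(s["orientation"]).as_matrix();T[:3,3]=s["tool_pos"]
        d["T"]=T@np.array(d["T_tool_cam"])
    else:
        o=np.array(d["orientation"]);T=np.eye(4)
        T[:3,:3]=o if o.shape==(3,3) else R.from_rotvec(o).as_matrix();T[:3,3]=d["position"];d["T"]=T
    return d
def cloud(d):
    K=np.array(d["camera_matrix"]);z=d["range_z"];v,u=np.indices(z.shape)
    p=np.stack([(u-K[0,2])/K[0,0]*z,(v-K[1,2])/K[1,1]*z,z],-1)
    return p@d["T"][:3,:3].T+d["T"][:3,3]
def save(d,n,box=None,s=1.5):
    im=d["image"][...,::-1]
    if box: im=im[box[1]:box[3],box[0]:box[2]]
    cv2.imwrite("pics/"+n,cv2.resize(im,None,fx=s,fy=s,interpolation=cv2.INTER_CUBIC))
E
python3 - <<'E'
from h import *
print(arm.state(),arm.nose_length)
for n in ("top","scene"):
    d=cam(n);save(d,n+"0.png");print(n,d["position"],d["orientation"],d["camera_matrix"])
    np.savez("pics/"+n+"0.npz",c=cloud(d),im=d["image"])
E
```

```text
pics
{'t': 0.0, 'qpos': array([-1.35132052e+00,  5.28037209e-02,  1.40171614e+00, -1.17499648e-06,
        1.68857633e+00, -7.03079946e-02]), 'dq': array([-0.00145181, -0.00047651,  0.00043203, -0.00249561,  0.00128155,
       -0.00090006]), 'joint_torque': array([ 6.31818093e-04, -3.81666863e+01, -3.60186553e+01, -1.47280758e-05,
        6.17174548e-03, -1.21856675e-05]), 'tool_pos': array([ 0.14999401, -0.5029264 ,  0.30309397]), 'orientation': array([-3.10719000e+00, -4.53383627e-01,  1.77728494e-04]), 'contact_force': array([-0.387821  , -0.46545467,  0.0192837 ]), 'moment': array([0.00792939, 0.04331405, 0.0003571 ]), 'finger_force': 0.0, 'grip_width': 0.08530084369931938} 0.0726
top [ 0.37348168 -0.01710937  1.31198686] [-2.11274391  2.123714   -0.18195308] [[408.77007598   0.         263.19069154]
 [  0.         408.77007598 187.97648217]
 [  0.           0.           1.        ]]
scene [1.30040729 0.54914583 0.89620867] [-1.14747217 -2.329176    1.05111025] [[491.6448694    0.         254.50541234]
 [  0.         491.6448694  192.91339567]
 [  0.           0.           1.        ]]
```

View pics/top0.png

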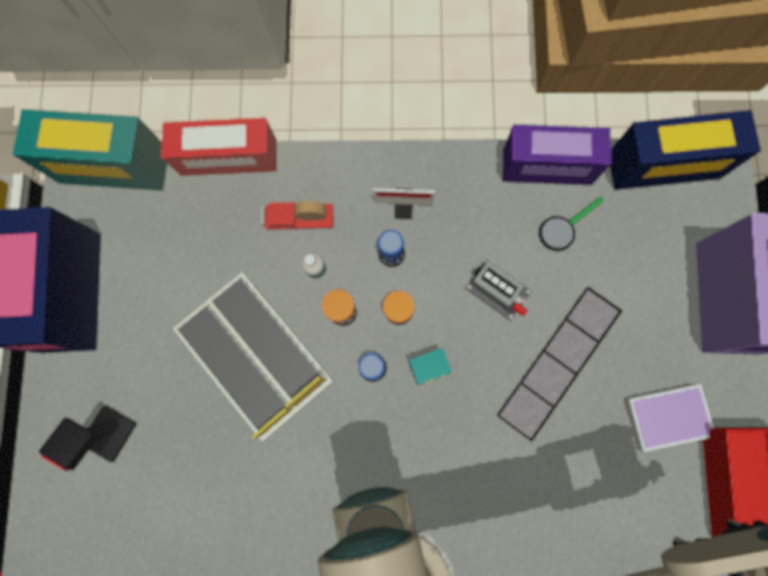

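View pics/scene0.png

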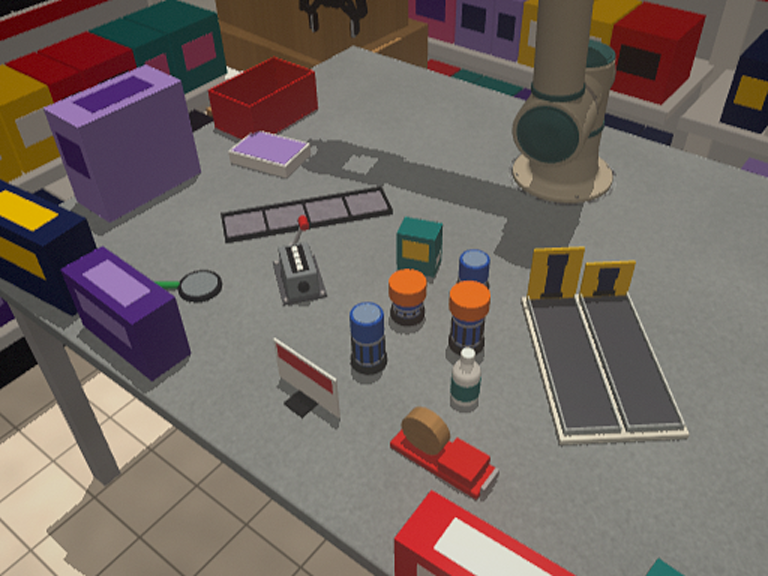

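The top view shows a capped long monocular at (338,306), a capped short at (398,307), a bare long at (391,243) and a bare short at (372,366). The lanes are on the left, with their boards at (290,408). The tray is at (560,365), and the counter at (498,287) has its red knob at (520,309). The scene view shows that the tall board belongs to the lane nearer the tray. Next I'll measure.

```bash
cat >> h.py <<'E'
def obj(c,m):
    "min-area circle centre, size and top z of the mask's blobs"
    n,l,s,_=cv2.connectedComponentsWithStats(m.astype(np.uint8)); out=[]
    for i in range(1,n):
        if s[i,4]<60: continue
        P=c[l==i]; zt=np.percentile(P[:,2],90); Q=P[P[:,2]>zt-.006]
        (x,y),r=cv2.minEnclosingCircle(Q[:,:2].astype(np.float32))
        out.append((round(x,3),round(y,3),round(r,3),round(float(zt),3),s[i,4]))
    return out
def find(d):
    c=cloud(d); h=cv2.cvtColor(d["image"],cv2.COLOR_RGB2HSV).astype(int); H,S,V=h[...,0],h[...,1],h[...,2]
    w=(c[...,0]>.2)&(c[...,0]<.95)&(abs(c[...,1])<.6)&(c[...,2]>.012)&(c[...,2]<.2)
    print("t",round(arm.state()["t"],1))
    print("orange",obj(c,w&(H>6)&(H<20)&(S>180)&(V>150)))
    print("blue",obj(c,w&(H>105)&(H<122)&(S>100)&(V>80)))
def go(x,y,z,yaw=None):
    "shift to bring the TCP to x,y,z; yaw = world angle (deg) of the tool's y axis (mod 180)"
    s=arm.state(); M=R.from_rotvec(s["orientation"]).as_matrix()
    d=M.T@(np.array([x,y,z])-s["tool_pos"])/.2
    cur=np.degrees(np.arctan2(M[1,1],M[0,1])); t=[]
    if yaw is not None:
        a=(cur-yaw+90)%180-90; t=[a/90]   # tool z down: +twist lowers world angle
    print("go",d.round(3),"twist",np.round(t,3),"cur yaw",cur.round(1),"q6",s["qpos"][5].round(2))
E
python3 - <<'E'
from h import *
d=cam("top");find(d);c=cloud(d)
def px(L):
    for u,v in L: print((u,v),c[int(v/1.5),int(u/1.5)].round(3))
print("lane corners");px([(241,277),(178,328),(262,436),(327,381),(209,303),(276,348),(225,375),(320,380),(258,434)])
print("tray");px([(589,290),(619,311),(533,437),(500,414),(595,313),(573,345),(548,378),(524,411)])
print("counter");px([(520,309),(497,285),(476,275),(524,290),(472,285),(515,315)])
print("others");px([(430,365),(313,264),(403,195),(300,215),(557,232)])
E
```

```text
t 0.1
orange []
blue [(0.87, -0.502, 0.041, 0.163, np.int32(157)), (0.679, 0.008, 0.025, 0.111, np.int32(74))]
lane corners
(241, 277) [0.63  0.333 0.024]
(178, 328) [0.521 0.463 0.022]
(262, 436) [0.297 0.276 0.02 ]
(327, 381) [0.406 0.143 0.012]
(209, 303) [0.573 0.402 0.012]
(276, 348) [0.475 0.251 0.02 ]
(225, 375) [0.42  0.357 0.018]
(320, 380) [0.407 0.148 0.093]
(258, 434) [0.303 0.271 0.072]
tray
(589, 290) [ 0.599 -0.415  0.007]
(619, 311) [ 0.553 -0.477  0.006]
(533, 437) [ 0.292 -0.281  0.015]
(500, 414) [ 0.338 -0.215  0.011]
(595, 313) [ 0.55  -0.425  0.006]
(573, 345) [ 0.48  -0.377  0.004]
(548, 378) [ 0.411 -0.32   0.004]
(524, 411) [ 0.343 -0.267  0.003]
counter
(520, 309) [ 0.545 -0.25   0.091]
(497, 285) [ 0.6   -0.211  0.06 ]
(476, 275) [ 0.633 -0.174  0.009]
(524, 290) [ 0.599 -0.276  0.01 ]
(472, 285) [ 0.611 -0.165  0.001]
(515, 315) [ 0.546 -0.257 -0.003]
others
(430, 365) [ 0.436 -0.068  0.087]
(313, 264) [0.64  0.167 0.095]
(403, 195) [ 0.797 -0.016  0.06 ]
(300, 215) [0.757 0.202 0.052]
(557, 232) [ 0.729 -0.354  0.008]
```

Run:
```python
from h import *
d=cam("top"); im=d["image"][...,::-1]
a=cv2.resize(im[170:300,110:225],None,fx=4.5,fy=4.5,interpolation=cv2.INTER_CUBIC)[:585]
b=cv2.resize(im[165:225,300:365],None,fx=4.3,fy=4.3,interpolation=cv2.INTER_CUBIC)
o=np.zeros((585,a.shape[1]+b.shape[1],3),np.uint8);o[:a.shape[0],:a.shape[1]]=a;o[:b.shape[0],a.shape[1]:]=b
cv2.imwrite("pics/crop1.png",o);print(o.shape)
```

```text
(585, 798, 3)
```

View pics/crop1.png

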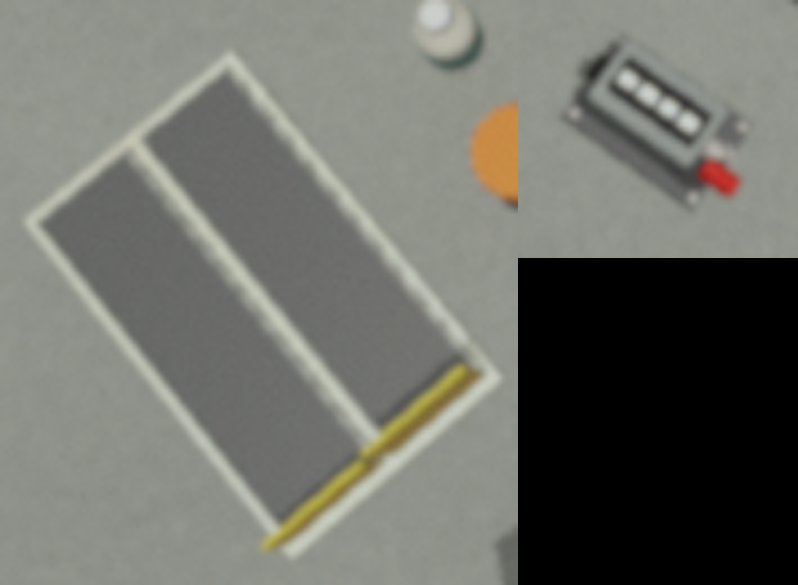

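```bash
sed -i 's/(H<20)&(S>180)&(V>150)/(H<18)\&(S>140)\&(V>120)/;s/(H>105)&(H<122)&(S>100)&(V>80)/(H>105)\&(H<122)\&(S>70)\&(V>70)/' h.py
cat >> h.py <<'E'
def ray(d,u,v,z):
    K=np.array(d["camera_matrix"]);r=d["T"][:3,:3]@np.linalg.solve(K,[u,v,1]);o=d["T"][:3,3]
    return o+r*(z-o[2])/r[2]
E
python3 - <<'E'
from h import *
d=cam("top");find(d)
for z,L in((.02,[(231,52),(28,222),(290,555),(498,378)]),(.016,[(232,75),(148,138),(133,155),(43,222),(278,515)])):
    for u,v in L: print((u,v),ray(d,110+u/4.5,170+v/4.5,z).round(4))
print("counter")
for u,v,z in((620,45,.058),(585,92,.058),(692,162,.058),(728,110,.058),(574,116,.006),(690,205,.006),(703,170,.088),(738,185,.088)):
    print((u,v),ray(d,300+(u-517.5)/4.3,165+v/4.3,z).round(4))
print("tray")
for u,v in((588,288),(621,312),(532,440),(498,415)): print(ray(d,u/1.5,v/1.5,.012).round(4))
s=d["image"]; c=cloud(d)
# magnified print of HSV at cap
h=cv2.cvtColor(s,cv2.COLOR_RGB2HSV);print(h[204,225],h[204,265],h[244,248],c[204,225],c[204,265],c[244,248])
E
```

```text
t 0.2
orange [(0.553, 0.112, 0.031, 0.117, np.int32(328)), (0.556, -0.007, 0.03, 0.082, np.int32(320))]
blue [(0.875, -0.543, 0.072, 0.164, np.int32(534)), (0.682, 0.008, 0.025, 0.113, np.int32(150)), (0.436, 0.048, 0.026, 0.077, np.int32(119))]
(231, 52) [0.6386 0.3298 0.02  ]
(28, 222) [0.5167 0.4689 0.02  ]
(290, 555) [0.2873 0.2746 0.02  ]
(498, 378) [0.4062 0.1339 0.02  ]
(232, 75) [0.6226 0.3295 0.016 ]
(148, 138) [0.577  0.3879 0.016 ]
(133, 155) [0.5648 0.398  0.016 ]
(43, 222) [0.5171 0.4597 0.016 ]
(278, 515) [0.3138 0.2847 0.016 ]
counter
(620, 45) [ 0.6469 -0.1905  0.058 ]
(585, 92) [ 0.6122 -0.1641  0.058 ]
(692, 162) [ 0.5604 -0.2395  0.058 ]
(728, 110) [ 0.5983 -0.2669  0.058 ]
(574, 116) [ 0.6037 -0.1614  0.006 ]
(690, 205) [ 0.5358 -0.2459  0.006 ]
(703, 170) [ 0.5503 -0.2416  0.088 ]
(738, 185) [ 0.5395 -0.2656  0.088 ]
tray
[ 0.601  -0.4139  0.012 ]
[ 0.5487 -0.4805  0.012 ]
[ 0.2852 -0.28    0.012 ]
[ 0.3355 -0.2121  0.012 ]
[ 16 167 201] [ 17 176 203] [107  47 173] [0.54960201 0.11191178 0.11781456] [ 0.5552961  -0.00588268  0.07427072] [0.43398831 0.0455648  0.07844945]
```

```bash
cat >> h.py <<'E'
def plan(*wp):
    "wp: (x,y,tcp z,yaw or None); prints per-call shifts (split at 200 mm), rounded, dead reckoned"
    s=arm.state(); p=np.array(s["tool_pos"]); M=R.from_rotvec(s["orientation"]).as_matrix()
    print("F",s["contact_force"].round(1),"pos",p.round(3),"w",round(s["grip_width"],4),"ff",round(s["finger_force"],1),"q6",s["qpos"][5].round(2),"t",round(s["t"],1))
    for w in wp:
        tw=0
        if w[3] is not None:
            cur=np.degrees(np.arctan2(M[1,1],M[0,1])); tw=round(((cur-w[3]+90)%180-90)/90,2)
        g=np.array(w[:3]); n=int(np.ceil(np.abs(M.T@(g-p)/.2).max()-1e-3)) or 1
        for k in range(n):
            d=np.round(M.T@((g-p)/(n-k))/.2,3); last=k==n-1
            print(w,"call",d,"twist",tw if last else 0)
            p=p+M@d*.2
            if last: M=M@R.from_euler("z",90*tw,degrees=True).as_matrix()
    print("end",p.round(3))
E
python3 - <<'E'
from h import *
plan((.50,-.08,.3,None),(.556,-.007,.3,53),(.556,-.007,.131,None))
E
```

```text
F [ 0.8  0.5 -0.2] pos [ 0.15  -0.503  0.304] w 0.0855 ff 0.0 q6 -0.07 t 0.2
(0.5, -0.08, 0.3, None) call [ 0.76  -0.509  0.006] twist 0
(0.5, -0.08, 0.3, None) call [ 0.761 -0.509  0.006] twist 0
(0.5, -0.08, 0.3, None) call [ 0.76  -0.509  0.007] twist 0
(0.556, -0.007, 0.3, 53) call [ 0.373 -0.27  -0.   ] twist 0.6
(0.556, -0.007, 0.131, None) call [0.001 0.001 0.845] twist 0
end [ 0.556 -0.007  0.131]
```

drive_tool:
  rows:
    - [[0.38,-0.255,0,0,85],[0.76,-0.51,0.006,0,85],[0.76,-0.51,0.006,0,85],[0.76,-0.51,0.006,0,85],[0.76,-0.51,0.006,0,85]]

```text
t: 0.75
tool_pos: [0.2685, -0.3595, 0.303]
orientation: [3.107, 0.461, 0.002]
contact_force: [-0.7, -0.0, -0.0]
grip_width: 0.085
finger_force: 0.0
```

drive_tool:
  rows:
    - [[0.38,-0.255,0,0,85],[0.76,-0.51,0.006,0,85],[0.76,-0.51,0.006,0,85],[0.76,-0.51,0.006,0,85],[0.76,-0.51,0.006,0,85]]

```text
t: 1.25
tool_pos: [0.3846, -0.2187, 0.3014]
orientation: [-3.107, -0.46, -0.0]
contact_force: [0.0, 0.0, -0.2]
grip_width: 0.0851
finger_force: 0.0
```

drive_tool:
  rows:
    - [[0.38,-0.255,0,0,85],[0.76,-0.51,0.006,0,85],[0.76,-0.51,0.006,0,85],[0.76,-0.51,0.006,0,85],[0.76,-0.51,0.006,0,85]]

```text
t: 1.75
tool_pos: [0.501, -0.0781, 0.2996]
orientation: [-3.107, -0.458, 0.001]
contact_force: [1.0, -0.6, -0.2]
grip_width: 0.085
finger_force: 0.0
```

drive_tool:
  rows:
    - [[0.373,-0.27,0,0.6,85],[0.373,-0.27,0,0.6,85],[0.373,-0.27,0,0.6,85],[0.373,-0.27,0,0.6,85],[0.373,-0.27,0,0.6,85],[0.373,-0.27,0,0.6,85],[0.373,-0.27,0,0.6,85],[0.373,-0.27,0,0.6,85],[0.373,-0.27,0,0.6,85]]

```text
t: 2.65
tool_pos: [0.5556, -0.0078, 0.3002]
orientation: [2.976, -1.007, -0.0]
contact_force: [0.9, 0.7, -0.2]
grip_width: 0.085
finger_force: 0.0
```

Run:
```python
from h import *
plan((.556,-.007,.3,53),(.556,-.007,.131,53))
d=cam("wrist");find(d);save(d,"w1.png")
```

```text
F [ 0.9  0.7 -0.2] pos [ 0.556 -0.008  0.3  ] w 0.085 ff 0.0 q6 2.14 t 2.6
(0.556, -0.007, 0.3, 53) call [-0.001 -0.005  0.001] twist -0.0
(0.556, -0.007, 0.131, 53) call [0.    0.    0.845] twist -0.0
end [ 0.556 -0.007  0.131]
t 2.7
orange [(0.555, -0.006, 0.032, 0.079, np.int32(3650)), (0.554, 0.114, 0.032, 0.114, np.int32(2513))]
blue [(0.681, 0.009, 0.027, 0.11, np.int32(1571)), (0.573, 0.1, 0.005, 0.057, np.int32(90)), (0.561, 0.091, 0.005, 0.057, np.int32(112)), (0.435, 0.049, 0.027, 0.075, np.int32(1289))]
```

View pics/w1.png

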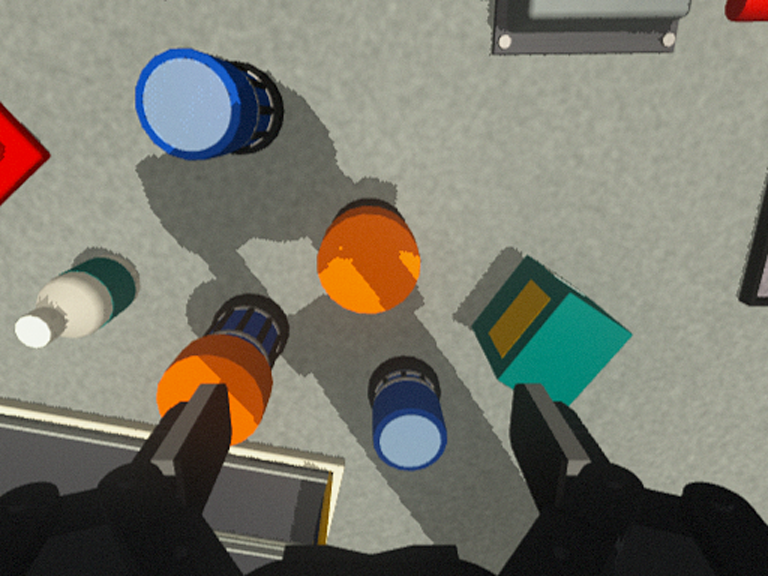

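The wrist picture shows the capped short monocular at (369,257), the bare short at (408,440), the long ones at (188,103) and (216,390), and the cleaner and kit box clear of them. The positions agree with the top camera. Next I'll grasp the cap.

drive_tool:
  rows:
    - [[0,-0.003,0.25,0,85],[0,-0.003,0.5,0,85],[0,-0.003,0.7,0,85],[0,-0.003,0.8,0,85],[0,-0.003,0.875,0,85],[0,-0.003,0.875,0,60],[0,-0.003,0.875,0,50],[0,-0.003,0.875,0,50],[0,-0.003,0.875,0,50],[0,-0.003,0.875,0,50],[0,-0.003,0.875,0,50],[0,-0.003,0.875,0,50]]

```text
t: 3.9
tool_pos: [0.5565, -0.0061, 0.1263]
orientation: [-2.976, 1.007, -0.003]
contact_force: [-0.2, 0.1, 5.5]
grip_width: 0.062
finger_force: 65.8
```

drive_tool:
  rows:
    - [[0,0,-0.05,0,50],[0,0,-0.1,0,50],[0,0,-0.15,0,50],[0,0,-0.2,0,50],[0,0,-0.3,0,50],[0,0,-0.45,0,50],[0,0,-0.65,0,50],[0,0,-0.875,0,50],[0,0,-0.875,0,50]]

```text
t: 4.8
tool_pos: [0.5574, -0.0061, 0.3089]
orientation: [-2.973, 1.006, -0.02]
contact_force: [-0.8, -0.6, -0.1]
grip_width: 0.0627
finger_force: 65.5
```

Run:
```python
from h import *
plan((.41,-.32,.3,53),(.41,-.32,.15,53))
d=cam("wrist");find(d);save(d,"w2.png");find(cam("top"))
```

```text
F [-0.8 -0.6 -0.1] pos [ 0.557 -0.006  0.309] w 0.0627 ff 65.5 q6 2.15 t 4.8
(0.41, -0.32, 0.3, 53) call [0.184 0.847 0.018] twist 0
(0.41, -0.32, 0.3, 53) call [0.183 0.848 0.018] twist -0.0
(0.41, -0.32, 0.15, 53) call [-0.008  0.005  0.75 ] twist -0.0
end [ 0.41 -0.32  0.15]
t 4.8
orange [(0.553, 0.114, 0.033, 0.114, np.int32(2201))]
blue [(0.682, 0.01, 0.027, 0.11, np.int32(1444)), (0.556, -0.006, 0.026, 0.075, np.int32(1018)), (0.573, 0.101, 0.004, 0.058, np.int32(86)), (0.561, 0.092, 0.005, 0.057, np.int32(104))]
t 4.9
orange [(0.552, 0.113, 0.03, 0.117, np.int32(225))]
blue [(0.875, -0.543, 0.071, 0.163, np.int32(532)), (0.549, -0.007, 0.023, 0.076, np.int32(63))]
```

View pics/w2.png

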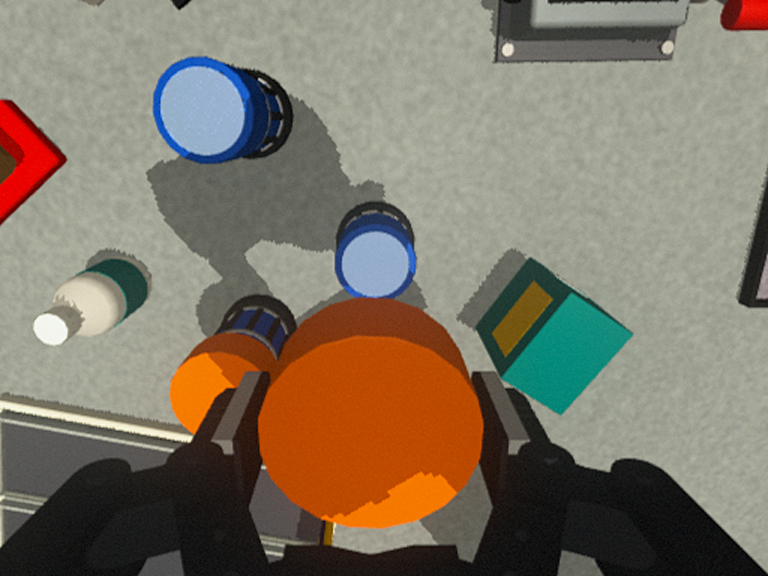

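Cap held level; the monocular is still standing at (375,264). Next, the tray.

drive_tool:
  rows:
    - [[0.06,0.25,0,0,50],[0.12,0.5,0,0,50],[0.183,0.75,0,0,50],[0.183,0.848,0,0,50],[0.183,0.848,0,0,50]]

```text
t: 5.4
tool_pos: [0.4804, -0.1652, 0.2988]
orientation: [2.973, -1.013, -0.005]
contact_force: [-0.0, 0.1, 0.4]
grip_width: 0.0627
finger_force: 65.6
```

drive_tool:
  rows:
    - [[0.06,0.25,0,0,50],[0.12,0.5,0,0,50],[0.183,0.75,0,0,50],[0.183,0.848,0,0,50],[0.183,0.848,0,0,50],[0.183,0.848,0,0,50]]

```text
t: 6.0
tool_pos: [0.4085, -0.3193, 0.2993]
orientation: [-2.974, 1.007, 0.002]
contact_force: [-0.6, -0.3, -0.8]
grip_width: 0.0624
finger_force: 65.6
```

Run:
```python
from h import *
plan((.41,-.32,.1,53))
d=cam("wrist");save(d,"w3.png");c=cloud(d)
for u,v in((200,100),):print(c[v,u])
```

```text
F [-0.6 -0.3 -0.8] pos [ 0.408 -0.319  0.299] w 0.0624 ff 65.6 q6 1.49 t 6.0
(0.41, -0.32, 0.1, 53) call [ 0.01  -0.001  0.997] twist -0.0
end [ 0.41 -0.32  0.1 ]
[ 0.48779189 -0.31591887 -0.00138171]
```

View pics/w3.png

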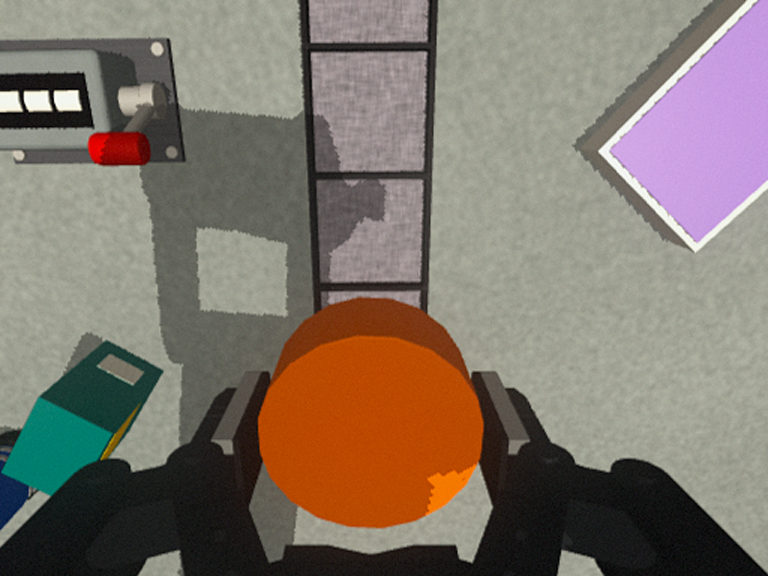

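Run:
```python
from h import *
d=cam("wrist")
L=[ray(d,u/1.5,v/1.5,.012) for u,v in((308,47),(434,47),(315,174),(430,174),(319,286),(426,286))]
for p in L: print(p.round(4))
print("pocket A",np.mean(L[:4],0).round(4),"B",np.mean(L[2:],0).round(4))
# lever
print("knob",ray(d,119/1.5,149/1.5,.09),"ends",ray(d,90/1.5,149/1.5,.09),ray(d,149/1.5,149/1.5,.09))
```

```text
[ 0.5344 -0.3634  0.012 ]
[ 0.4846 -0.4288  0.012 ]
[ 0.4687 -0.3154  0.012 ]
[ 0.4195 -0.38    0.012 ]
[ 0.4022 -0.2647  0.012 ]
[ 0.3529 -0.3295  0.012 ]
pocket A [ 0.4768 -0.3719  0.012 ] B [ 0.4108 -0.3224  0.012 ]
knob [ 0.54504706 -0.25100609  0.09      ] ends [ 0.55460535 -0.23846064  0.09      ] [ 0.53516065 -0.2639822   0.09      ]
```

drive_tool:
  rows:
    - [[0.018,0.005,0.25,0,50],[0.018,0.005,0.5,0,50],[0.018,0.005,0.7,0,50],[0.018,0.005,0.85,0,50],[0.018,0.005,0.95,0,50],[0.018,0.005,1,0,50],[0.018,0.005,1,0,50]]

```text
t: 6.8
tool_pos: [0.4106, -0.3217, 0.0992]
orientation: [-2.976, 1.005, 0.003]
contact_force: [-0.1, 0.0, 0.1]
grip_width: 0.0625
finger_force: 65.6
```

drive_tool:
  rows:
    - [[0,0,0.03,0,50],[0,0,0.06,0,50],[0,0,0.082,0,50],[0,0,0.082,0,50],[0,0,0.082,0,66],[0,0,0.082,0,78],[0,0,0.082,0,78],[0,0,0.082,0,78],[0,0,0,0,80],[0,0,-0.2,0,85],[0,0,-0.5,0,85],[0,0,-0.8,0,85],[0,0,-1,0,85],[0,0,-1,0,85]]

```text
t: 8.2
tool_pos: [0.4113, -0.3237, 0.3078]
orientation: [2.971, -1.006, 0.017]
contact_force: [0.3, 0.0, -0.6]
grip_width: 0.0852
finger_force: 0.0
```

Run:
```python
from h import *
d=cam("wrist");find(d);find(cam("top"))
plan((.553,.113,.309,53))
```

```text
t 8.2
orange [(0.41, -0.322, 0.032, 0.034, np.int32(2598))]
blue []
t 8.3
orange [(0.552, 0.112, 0.03, 0.116, np.int32(326)), (0.411, -0.322, 0.031, 0.037, np.int32(160))]
blue [(0.875, -0.543, 0.073, 0.163, np.int32(538)), (0.682, 0.008, 0.026, 0.113, np.int32(153)), (0.556, -0.008, 0.026, 0.078, np.int32(122)), (0.436, 0.048, 0.026, 0.078, np.int32(121))]
F [ 0.   0.9 -0.4] pos [ 0.411 -0.323  0.303] w 0.085 ff 0.0 q6 1.49 t 8.3
(0.553, 0.113, 0.309, 53) call [-0.253 -0.722 -0.012] twist 0
(0.553, 0.113, 0.309, 53) call [-0.253 -0.721 -0.012] twist 0
(0.553, 0.113, 0.309, 53) call [-0.254 -0.722 -0.012] twist -0.0
end [0.553 0.113 0.309]
```

drive_tool:
  rows:
    - [[-0.12,-0.36,0,0,85],[-0.253,-0.722,-0.012,0,85],[-0.253,-0.722,-0.012,0,85],[-0.253,-0.722,-0.012,0,85],[-0.253,-0.722,-0.012,0,85]]

```text
t: 8.8
tool_pos: [0.4579, -0.1764, 0.3005]
orientation: [-2.977, 1.003, 0.005]
contact_force: [-0.1, -1.2, -0.6]
grip_width: 0.0851
finger_force: 0.0
```

drive_tool:
  rows:
    - [[-0.12,-0.36,0,0,85],[-0.253,-0.722,-0.012,0,85],[-0.253,-0.722,-0.012,0,85],[-0.253,-0.722,-0.012,0,85],[-0.253,-0.722,-0.012,0,85]]

```text
t: 9.3
tool_pos: [0.5054, -0.0324, 0.3037]
orientation: [2.975, -1.006, -0.003]
contact_force: [-0.9, -1.4, 0.5]
grip_width: 0.0851
finger_force: 0.0
```

drive_tool:
  rows:
    - [[-0.12,-0.36,0,0,85],[-0.253,-0.722,-0.012,0,85],[-0.253,-0.722,-0.012,0,85],[-0.253,-0.722,-0.012,0,85],[-0.253,-0.722,-0.012,0,85],[-0.253,-0.722,-0.012,0,85]]

```text
t: 9.9
tool_pos: [0.553, 0.1111, 0.307]
orientation: [2.973, -1.011, -0.001]
contact_force: [0.2, -0.9, 0.2]
grip_width: 0.0849
finger_force: 0.0
```

Run:
```python
from h import *
find(cam("wrist"))
plan((.5535,.1135,.1613,53))
```

```text
t 9.9
orange [(0.765, 0.183, 0.021, 0.079, np.int32(1671)), (0.553, 0.114, 0.032, 0.114, np.int32(4461))]
blue [(0.657, 0.017, 0.004, 0.091, np.int32(63)), (0.556, -0.006, 0.026, 0.075, np.int32(1408)), (0.435, 0.049, 0.027, 0.075, np.int32(1371))]
F [-0.7  0.2 -0. ] pos [0.553 0.111 0.307] w 0.085 ff 0.0 q6 2.36 t 9.9
(0.5535, 0.1135, 0.1613, 53) call [-0.005 -0.012  0.73 ] twist -0.01
end [0.554 0.114 0.161]
```

drive_tool:
  rows:
    - [[-0.005,-0.012,0.2,0,85],[-0.005,-0.012,0.4,0,85],[-0.005,-0.012,0.55,0,85],[-0.005,-0.012,0.65,0,85],[-0.005,-0.012,0.73,0,85],[-0.005,-0.012,0.73,0,60],[-0.005,-0.012,0.73,0,50],[-0.005,-0.012,0.73,0,50],[-0.005,-0.012,0.73,0,50],[-0.005,-0.012,0.73,0,50],[-0.005,-0.012,0.73,0,50],[-0.005,-0.012,0.73,0,50]]

```text
t: 11.15
tool_pos: [0.5537, 0.1158, 0.162]
orientation: [2.976, -1.007, 0.001]
contact_force: [-0.9, -1.6, 3.4]
grip_width: 0.0616
finger_force: 64.5
```

drive_tool:
  rows:
    - [[0,0,-0.05,0,50],[0,0,-0.1,0,50],[0,0,-0.15,0,50],[0,0,-0.2,0,50],[0,0,-0.3,0,50],[0,0,-0.45,0,50],[0,0,-0.6,0,50],[0,0,-0.7,0,50],[0,0,-0.7,0,50]]

```text
t: 12.05
tool_pos: [0.5543, 0.1161, 0.306]
orientation: [-2.973, 1.006, -0.01]
contact_force: [0.9, 0.1, 0.3]
grip_width: 0.062
finger_force: 65.2
```

Run:
```python
from h import *
plan((.4768,-.3719,.3,53))
find(cam("wrist"));find(cam("top"))
```

```text
F [0.9 0.1 0.3] pos [0.554 0.116 0.306] w 0.062 ff 65.2 q6 2.36 t 12.1
(0.4768, -0.3719, 0.3, 53) call [0.391 0.725 0.008] twist 0
(0.4768, -0.3719, 0.3, 53) call [0.391 0.725 0.008] twist 0
(0.4768, -0.3719, 0.3, 53) call [0.392 0.724 0.008] twist -0.0
end [ 0.477 -0.372  0.3  ]
t 12.1
orange [(0.767, 0.184, 0.023, 0.079, np.int32(1690)), (0.406, 0.154, 0.01, 0.11, np.int32(76))]
blue [(0.658, 0.019, 0.004, 0.09, np.int32(82)), (0.556, -0.005, 0.026, 0.075, np.int32(1443)), (0.553, 0.114, 0.026, 0.11, np.int32(1264)), (0.435, 0.05, 0.027, 0.075, np.int32(1398))]
t 12.2
orange [(0.411, -0.323, 0.032, 0.037, np.int32(184))]
blue [(0.875, -0.541, 0.071, 0.163, np.int32(529)), (0.682, 0.007, 0.026, 0.112, np.int32(150)), (0.556, -0.008, 0.026, 0.078, np.int32(122)), (0.436, 0.048, 0.026, 0.078, np.int32(95))]
```

drive_tool:
  rows:
    - [[0.1,0.19,0,0,50],[0.2,0.38,0,0,50],[0.3,0.56,0,0,50],[0.391,0.725,0.008,0,50],[0.391,0.725,0.008,0,50]]

```text
t: 12.65
tool_pos: [0.5266, -0.0504, 0.2977]
orientation: [2.972, -1.014, -0.005]
contact_force: [-0.2, 0.4, 0.4]
grip_width: 0.0617
finger_force: 65.3
```

drive_tool:
  rows:
    - [[0.1,0.19,0,0,50],[0.2,0.38,0,0,50],[0.3,0.56,0,0,50],[0.391,0.725,0.008,0,50],[0.391,0.725,0.008,0,50]]

```text
t: 13.15
tool_pos: [0.5006, -0.2124, 0.2961]
orientation: [2.973, -1.013, -0.005]
contact_force: [-0.4, 0.4, -0.7]
grip_width: 0.0619
finger_force: 65.3
```

drive_tool:
  rows:
    - [[0.1,0.19,0,0,50],[0.2,0.38,0,0,50],[0.3,0.56,0,0,50],[0.391,0.725,0.008,0,50],[0.391,0.725,0.008,0,50],[0.391,0.725,0.008,0,50]]

```text
t: 13.75
tool_pos: [0.476, -0.3715, 0.2951]
orientation: [-2.974, 1.007, 0.004]
contact_force: [2.1, -0.1, -1.3]
grip_width: 0.0617
finger_force: 65.4
```

Run:
```python
from h import *
plan((.4768,-.3719,.1,53),(.4768,-.3719,.083,53))
```

```text
F [ 2.1 -0.1 -1.3] pos [ 0.476 -0.372  0.295] w 0.0617 ff 65.4 q6 1.5 t 13.8
(0.4768, -0.3719, 0.1, 53) call [ 0.007 -0.     0.975] twist -0.0
(0.4768, -0.3719, 0.083, 53) call [ 0.    -0.     0.085] twist -0.0
end [ 0.477 -0.372  0.083]
```

drive_tool:
  rows:
    - [[0.005,0,0.25,0,50],[0.005,0,0.5,0,50],[0.005,0,0.7,0,50],[0.005,0,0.85,0,50],[0.005,0,0.95,0,50],[0.005,0,0.975,0,50],[0.005,0,0.975,0,50]]

```text
t: 14.45
tool_pos: [0.477, -0.3713, 0.1013]
orientation: [-2.976, 1.004, 0.002]
contact_force: [-0.0, 0.8, 0.5]
grip_width: 0.0618
finger_force: 65.4
```

drive_tool:
  rows:
    - [[0,0,0.03,0,50],[0,0,0.06,0,50],[0,0,0.08,0,50],[0,0,0.08,0,50],[0,0,0.08,0,66],[0,0,0.08,0,78],[0,0,0.08,0,78],[0,0,0.08,0,78],[0,0,0,0,80],[0,0,-0.2,0,85],[0,0,-0.5,0,85],[0,0,-0.8,0,85],[0,0,-1,0,85],[0,0,-1,0,85]]

```text
t: 15.85
tool_pos: [0.4773, -0.3733, 0.3115]
orientation: [2.971, -1.005, 0.02]
contact_force: [0.5, 0.7, 1.0]
grip_width: 0.0849
finger_force: 0.0
```

Run:
```python
from h import *
find(cam("wrist"));find(cam("top"))
plan((.556,-.007,.303,-50),(.556,-.007,.125,-50))
```

```text
t 15.9
orange [(0.477, -0.373, 0.032, 0.034, np.int32(2356)), (0.41, -0.322, 0.032, 0.034, np.int32(2367))]
blue []
t 15.9
orange [(0.479, -0.372, 0.031, 0.038, np.int32(221)), (0.411, -0.322, 0.031, 0.036, np.int32(116))]
blue [(0.875, -0.542, 0.071, 0.163, np.int32(538)), (0.682, 0.008, 0.026, 0.112, np.int32(154)), (0.554, 0.113, 0.026, 0.112, np.int32(128)), (0.556, -0.008, 0.026, 0.078, np.int32(121)), (0.436, 0.048, 0.026, 0.078, np.int32(121))]
F [ 0.  -0.5 -0.8] pos [ 0.477 -0.373  0.306] w 0.0849 ff 0.0 q6 1.5 t 15.9
(0.556, -0.007, 0.303, -50) call [-0.399 -0.847  0.004] twist 0
(0.556, -0.007, 0.303, -50) call [-0.398 -0.847  0.004] twist -0.86
(0.556, -0.007, 0.125, -50) call [-0.001 -0.006  0.89 ] twist 0.0
end [ 0.556 -0.007  0.125]
```

drive_tool:
  rows:
    - [[-0.2,-0.42,0,0,85],[-0.398,-0.847,0.004,0,85],[-0.398,-0.847,0.004,0,85],[-0.398,-0.847,0.004,0,85],[-0.398,-0.847,0.004,0,85]]

```text
t: 16.45
tool_pos: [0.5165, -0.1856, 0.2989]
orientation: [-2.977, 0.999, 0.005]
contact_force: [-0.8, -1.4, 0.1]
grip_width: 0.085
finger_force: 0.0
```

drive_tool:
  rows:
    - [[-0.2,-0.42,0,0,85],[-0.398,-0.847,0.004,-0.86,85],[-0.398,-0.847,0.004,-0.86,85],[-0.398,-0.847,0.004,-0.86,85],[-0.398,-0.847,0.004,-0.86,85],[-0.398,-0.847,0.004,-0.86,85],[-0.398,-0.847,0.004,-0.86,85],[-0.398,-0.847,0.004,-0.86,85],[-0.398,-0.847,0.004,-0.86,85],[-0.398,-0.847,0.004,-0.86,85],[-0.398,-0.847,0.004,-0.86,85],[-0.398,-0.847,0.004,-0.86,85]]

```text
t: 17.65
tool_pos: [0.5556, -0.0074, 0.2988]
orientation: [-2.954, -1.068, 0.003]
contact_force: [-0.2, 0.6, 0.0]
grip_width: 0.0849
finger_force: 0.0
```

Run:
```python
from h import *
find(cam("wrist"))
plan((.556,-.006,.115,-50))
```

```text
t 17.7
orange []
blue [(0.681, 0.01, 0.027, 0.11, np.int32(1632)), (0.553, 0.115, 0.026, 0.11, np.int32(1550)), (0.555, -0.005, 0.026, 0.075, np.int32(1148)), (0.435, 0.05, 0.027, 0.075, np.int32(1460))]
F [ 1.2 -0.8 -0.3] pos [ 0.556 -0.007  0.299] w 0.0855 ff 0.0 q6 0.8 t 17.7
(0.556, -0.006, 0.115, -50) call [ 0.006 -0.003  0.921] twist -0.0
end [ 0.556 -0.006  0.115]
```

drive_tool:
  rows:
    - [[0.006,-0.003,0.25,0,85],[0.006,-0.003,0.5,0,85],[0.006,-0.003,0.7,0,85],[0.006,-0.003,0.85,0,85],[0.006,-0.003,0.92,0,85],[0.006,-0.003,0.92,0,55],[0.006,-0.003,0.92,0,40],[0.006,-0.003,0.92,0,40],[0.006,-0.003,0.92,0,40],[0.006,-0.003,0.92,0,40],[0.006,-0.003,0.92,0,40],[0.006,-0.003,0.92,0,40]]

```text
t: 18.9
tool_pos: [0.5576, -0.0058, 0.1186]
orientation: [2.95, 1.074, 0.007]
contact_force: [0.5, -0.3, 6.3]
grip_width: 0.0516
finger_force: 63.6
```

drive_tool:
  rows:
    - [[0,0,-0.05,0,40],[0,0,-0.15,0,40],[0,0,-0.3,0,40],[0,0,-0.45,0,40],[0,0,-0.65,0,40],[0,0,-0.85,0,40],[0,0,-0.92,0,40],[0,0,-0.92,0,40]]

```text
t: 19.7
tool_pos: [0.5568, -0.0057, 0.3027]
orientation: [2.95, 1.074, 0.007]
contact_force: [-0.1, 0.2, -2.5]
grip_width: 0.0512
finger_force: 62.9
```

Run:
```python
from h import *
plan((.478,.3755,.303,-50))
find(cam("wrist"))
```

```text
F [-0.1  0.2 -2.5] pos [ 0.557 -0.006  0.303] w 0.0512 ff 62.9 q6 0.8 t 19.7
(0.478, 0.3755, 0.303, -50) call [ 0.462 -0.857 -0.002] twist 0
(0.478, 0.3755, 0.303, -50) call [ 0.461 -0.856 -0.002] twist -0.0
end [0.478 0.375 0.303]
t 19.8
orange [(0.437, -0.321, 0.015, 0.034, np.int32(248))]
blue [(0.681, 0.01, 0.026, 0.11, np.int32(1930)), (0.553, 0.115, 0.027, 0.11, np.int32(2029)), (0.435, 0.05, 0.027, 0.075, np.int32(1463))]
```

drive_tool:
  rows:
    - [[0.12,-0.21,0,0,40],[0.23,-0.43,0,0,40],[0.35,-0.64,0,0,40],[0.461,-0.856,0,0,40],[0.461,-0.856,0,0,40]]

```text
t: 20.25
tool_pos: [0.5147, 0.1895, 0.2967]
orientation: [-2.947, -1.084, 0.008]
contact_force: [-0.3, -1.6, -0.9]
grip_width: 0.0514
finger_force: 63.3
```

drive_tool:
  rows:
    - [[0.12,-0.21,0,0,40],[0.23,-0.43,0,0,40],[0.35,-0.64,0,0,40],[0.461,-0.856,0,0,40],[0.461,-0.856,0,0,40],[0.461,-0.856,0,0,40],[0.461,-0.856,0,0,40]]

```text
t: 20.95
tool_pos: [0.4778, 0.374, 0.2983]
orientation: [2.952, 1.072, -0.004]
contact_force: [0.3, -1.1, -1.7]
grip_width: 0.0512
finger_force: 63.5
```

Run:
```python
from h import *
plan((.478,.3755,.15,-50),(.478,.3755,.135,-50))
d=cam("wrist");save(d,"w4.png")
```

```text
F [ 0.3 -1.1 -1.7] pos [0.478 0.374 0.298] w 0.0512 ff 63.5 q6 1.48 t 20.9
(0.478, 0.3755, 0.15, -50) call [ 0.008 -0.005  0.741] twist -0.0
(0.478, 0.3755, 0.135, -50) call [ 0.    -0.     0.075] twist -0.0
end [0.478 0.375 0.135]
```

View pics/w4.png

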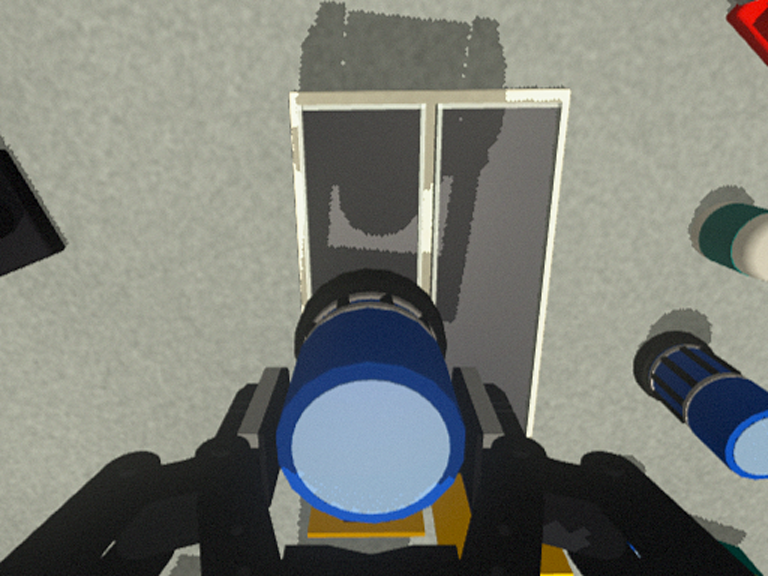

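Run:
```python
from h import *
d=cam("wrist")
ex=np.array([.764,.645,0])
for a,b in(((303,108),(420,106)),((440,105),(561,104))):
    A,B=[ray(d,u/1.5,v/1.5,.016) for u,v in(a,b)]
    m=(A+B)/2; print(A.round(4),B.round(4),"w",np.linalg.norm(A-B).round(4),"centre",(m-ex*.1425).round(4),"+60",(m-ex*.0825).round(4),"-60",(m-ex*.2025).round(4))
```

```text
[0.5177 0.4647 0.016 ] [0.5688 0.4055 0.016 ] w 0.0782 centre [0.4344 0.3432 0.016 ] +60 [0.4802 0.3819 0.016 ] -60 [0.3886 0.3045 0.016 ]
[0.5779 0.3957 0.016 ] [0.6302 0.3342 0.016 ] w 0.0807 centre [0.4951 0.2731 0.016 ] +60 [0.541  0.3118 0.016 ] -60 [0.4493 0.2344 0.016 ]
```

The monocular hangs upright over the left (short) lane, and the lane's far floor corners are at (303,108) and (420,106). I'll correct by about 4 mm and place it.

drive_tool:
  rows:
    - [[0.019,-0.017,0.2,0,40],[0.019,-0.017,0.4,0,40],[0.019,-0.017,0.6,0,40],[0.019,-0.017,0.7,0,40],[0.019,-0.017,0.75,0,40],[0.019,-0.017,0.79,0,40],[0.019,-0.017,0.815,0,40],[0.019,-0.017,0.815,0,40],[0.019,-0.017,0.815,0,40]]

```text
t: 21.95
tool_pos: [0.4787, 0.3804, 0.1383]
orientation: [-2.952, -1.074, -0.003]
contact_force: [0.3, -0.3, -1.7]
grip_width: 0.0517
finger_force: 63.5
```

drive_tool:
  rows:
    - [[0,0,0,0,56],[0,0,0,0,66],[0,0,0,0,80],[0,0,0,0,80],[0,0,-0.1,0,80],[0,0,-0.3,0,85],[0,0,-0.5,0,85],[0,0,-0.7,0,85],[0,0,-0.82,0,85],[0,0,-0.82,0,85]]

```text
t: 22.95
tool_pos: [0.4789, 0.3807, 0.3065]
orientation: [-2.95, -1.074, -0.013]
contact_force: [-0.3, 0.8, 0.2]
grip_width: 0.0849
finger_force: 0.0
```

Run:
```python
from h import *
find(cam("wrist"));find(cam("top"))
plan((.436,.049,.3,-50),(.436,.049,.115,-50))
```

```text
t 23.0
orange []
blue [(0.478, 0.379, 0.026, 0.091, np.int32(1392)), (0.572, 0.13, 0.003, 0.058, np.int32(64)), (0.56, 0.138, 0.005, 0.057, np.int32(130)), (0.552, 0.116, 0.027, 0.11, np.int32(695))]
t 23.1
orange [(0.478, -0.373, 0.032, 0.037, np.int32(330)), (0.411, -0.323, 0.031, 0.037, np.int32(111))]
blue [(0.873, -0.544, 0.072, 0.163, np.int32(542)), (0.682, 0.008, 0.026, 0.112, np.int32(152)), (0.553, 0.113, 0.026, 0.112, np.int32(128)), (0.479, 0.376, 0.027, 0.093, np.int32(154)), (0.436, 0.048, 0.026, 0.078, np.int32(118))]
F [ 0.4  0.1 -1.1] pos [0.478 0.38  0.301] w 0.0846 ff 0.0 q6 1.48 t 23.1
(0.436, 0.049, 0.3, -50) call [-0.613  0.566  0.002] twist 0
(0.436, 0.049, 0.3, -50) call [-0.613  0.567  0.003] twist 0.0
(0.436, 0.049, 0.115, -50) call [-0.001 -0.     0.925] twist 0.0
end [0.436 0.049 0.115]
```

drive_tool:
  rows:
    - [[-0.3,0.28,0,0,85],[-0.613,0.567,0.003,0,85],[-0.613,0.567,0.003,0,85],[-0.613,0.567,0.003,0,85],[-0.613,0.567,0.003,0,85]]

```text
t: 23.55
tool_pos: [0.457, 0.2127, 0.2993]
orientation: [2.953, 1.07, -0.003]
contact_force: [0.9, 0.6, -0.1]
grip_width: 0.0852
finger_force: 0.0
```

drive_tool:
  rows:
    - [[-0.3,0.28,0,0,85],[-0.613,0.567,0.003,0,85],[-0.613,0.567,0.003,0,85],[-0.613,0.567,0.003,0,85],[-0.613,0.567,0.003,0,85],[-0.613,0.567,0.003,0,85]]

```text
t: 24.15
tool_pos: [0.4365, 0.0498, 0.2993]
orientation: [-2.951, -1.075, 0.001]
contact_force: [0.1, -0.6, -0.0]
grip_width: 0.0849
finger_force: 0.0
```

Run:
```python
from h import *
find(cam("wrist"))
plan((.4355,.0495,.115,-50))
```

```text
t 24.2
orange [(0.474, -0.353, 0.015, 0.034, np.int32(121))]
blue [(0.551, 0.114, 0.026, 0.11, np.int32(922)), (0.659, -0.002, 0.007, 0.093, np.int32(149)), (0.435, 0.05, 0.026, 0.075, np.int32(1220))]
F [ 0.5  0.8 -0.3] pos [0.437 0.05  0.299] w 0.085 ff 0.0 q6 0.9 t 24.2
(0.4355, 0.0495, 0.115, -50) call [-0.005 -0.     0.922] twist 0.0
end [0.436 0.05  0.115]
```

drive_tool:
  rows:
    - [[-0.005,0,0.25,0,85],[-0.005,0,0.5,0,85],[-0.005,0,0.7,0,85],[-0.005,0,0.85,0,85],[-0.005,0,0.92,0,85],[-0.005,0,0.92,0,55],[-0.005,0,0.92,0,40],[-0.005,0,0.92,0,40],[-0.005,0,0.92,0,40],[-0.005,0,0.92,0,40],[-0.005,0,0.92,0,40],[-0.005,0,0.92,0,40]]

```text
t: 25.4
tool_pos: [0.4363, 0.0485, 0.1172]
orientation: [2.952, 1.074, 0.005]
contact_force: [1.6, 2.8, 6.9]
grip_width: 0.0515
finger_force: 63.1
```

drive_tool:
  rows:
    - [[0,0,-0.05,0,40],[0,0,-0.15,0,40],[0,0,-0.3,0,40],[0,0,-0.45,0,40],[0,0,-0.65,0,40],[0,0,-0.85,0,40],[0,0,-0.92,0,40],[0,0,-0.92,0,40]]

```text
t: 26.2
tool_pos: [0.4358, 0.0481, 0.3017]
orientation: [2.951, 1.074, 0.005]
contact_force: [-0.3, 0.3, -1.3]
grip_width: 0.0517
finger_force: 62.8
```

Run:
```python
from h import *
plan((.387,.302,.303,-50))
find(cam("wrist"))
```

```text
F [-0.3  0.3 -1.3] pos [0.436 0.048 0.302] w 0.0517 ff 62.8 q6 0.9 t 26.2
(0.387, 0.302, 0.303, -50) call [ 0.314 -0.565 -0.004] twist 0
(0.387, 0.302, 0.303, -50) call [ 0.315 -0.565 -0.004] twist -0.0
end [0.387 0.302 0.303]
t 26.2
orange [(0.471, -0.366, 0.032, 0.034, np.int32(933)), (0.431, -0.321, 0.023, 0.033, np.int32(349))]
blue [(0.552, 0.114, 0.026, 0.11, np.int32(993)), (0.658, 0.011, 0.004, 0.051, np.int32(190)), (0.661, -0.004, 0.009, 0.096, np.int32(310)), (0.662, -0.004, 0.003, 0.054, np.int32(65))]
```

drive_tool:
  rows:
    - [[0.1,-0.19,0,0,40],[0.21,-0.38,0,0,40],[0.315,-0.565,0,0,40],[0.315,-0.565,0,0,40],[0.315,-0.565,0,0,40]]

```text
t: 26.75
tool_pos: [0.4103, 0.1756, 0.2972]
orientation: [2.951, 1.078, -0.007]
contact_force: [0.1, -0.8, -1.5]
grip_width: 0.052
finger_force: 63.3
```

drive_tool:
  rows:
    - [[0.1,-0.19,0,0,40],[0.21,-0.38,0,0,40],[0.315,-0.565,0,0,40],[0.315,-0.565,0,0,40],[0.315,-0.565,0,0,40],[0.315,-0.565,0,0,40]]

```text
t: 27.35
tool_pos: [0.3872, 0.3009, 0.299]
orientation: [2.952, 1.071, -0.002]
contact_force: [-0.1, 0.2, -1.8]
grip_width: 0.0515
finger_force: 63.6
```

Run:
```python
from h import *
plan((.387,.302,.134,-50))
find(cam("wrist"))
```

```text
F [-0.1  0.2 -1.8] pos [0.387 0.301 0.299] w 0.0515 ff 63.6 q6 1.46 t 27.4
(0.387, 0.302, 0.134, -50) call [ 0.004 -0.005  0.825] twist -0.0
end [0.387 0.302 0.134]
t 27.4
orange []
blue [(0.478, 0.379, 0.026, 0.091, np.int32(1149)), (0.56, 0.138, 0.004, 0.058, np.int32(178)), (0.538, 0.126, 0.019, 0.096, np.int32(922)), (0.544, 0.138, 0.005, 0.058, np.int32(233)), (0.532, 0.129, 0.005, 0.058, np.int32(169))]
```

drive_tool:
  rows:
    - [[0.004,-0.005,0.2,0,40],[0.004,-0.005,0.4,0,40],[0.004,-0.005,0.6,0,40],[0.004,-0.005,0.7,0,40],[0.004,-0.005,0.77,0,40],[0.004,-0.005,0.8,0,40],[0.004,-0.005,0.822,0,40],[0.004,-0.005,0.822,0,40],[0.004,-0.005,0.822,0,40]]

```text
t: 28.3
tool_pos: [0.3872, 0.3038, 0.1366]
orientation: [-2.952, -1.074, -0.003]
contact_force: [-0.3, 1.8, -1.9]
grip_width: 0.0512
finger_force: 63.5
```

drive_tool:
  rows:
    - [[0,0,0,0,56],[0,0,0,0,66],[0,0,0,0,80],[0,0,0,0,80],[0,0,-0.1,0,80],[0,0,-0.3,0,85],[0,0,-0.5,0,85],[0,0,-0.7,0,85],[0,0,-0.82,0,85],[0,0,-0.82,0,85]]

```text
t: 29.3
tool_pos: [0.3874, 0.3042, 0.304]
orientation: [-2.95, -1.074, -0.012]
contact_force: [0.7, 0.4, 0.9]
grip_width: 0.0849
finger_force: 0.0
```

Run:
```python
from h import *
find(cam("wrist"));find(cam("top"))
plan((.553,.1145,.32,-50))
```

```text
t 29.4
orange []
blue [(0.478, 0.379, 0.026, 0.091, np.int32(1341)), (0.559, 0.139, 0.004, 0.057, np.int32(118)), (0.387, 0.304, 0.026, 0.091, np.int32(1357)), (0.532, 0.127, 0.003, 0.044, np.int32(64)), (0.53, 0.122, 0.01, 0.101, np.int32(243))]
t 29.4
orange [(0.478, -0.374, 0.032, 0.037, np.int32(333)), (0.411, -0.323, 0.031, 0.037, np.int32(132))]
blue [(0.873, -0.543, 0.072, 0.164, np.int32(533)), (0.682, 0.008, 0.026, 0.113, np.int32(151)), (0.555, 0.112, 0.026, 0.112, np.int32(128)), (0.48, 0.377, 0.027, 0.093, np.int32(102)), (0.389, 0.301, 0.026, 0.093, np.int32(143))]
F [-0.2  1.1 -0.5] pos [0.387 0.304 0.299] w 0.0852 ff 0.0 q6 1.46 t 29.4
(0.553, 0.1145, 0.32, -50) call [ 0.015  0.629 -0.051] twist 0
(0.553, 0.1145, 0.32, -50) call [ 0.014  0.63  -0.052] twist 0.0
end [0.553 0.114 0.32 ]
```

drive_tool:
  rows:
    - [[0.01,0.3,-0.03,0,85],[0.014,0.63,-0.051,0,85],[0.014,0.63,-0.051,0,85],[0.014,0.63,-0.051,0,85],[0.014,0.63,-0.051,0,85]]

```text
t: 29.9
tool_pos: [0.4696, 0.2086, 0.3079]
orientation: [-2.952, -1.073, 0.005]
contact_force: [-0.5, 1.3, -0.6]
grip_width: 0.0851
finger_force: 0.0
```

drive_tool:
  rows:
    - [[0.01,0.3,-0.03,0,85],[0.014,0.63,-0.051,0,85],[0.014,0.63,-0.051,0,85],[0.014,0.63,-0.051,0,85],[0.014,0.63,-0.051,0,85],[0.014,0.63,-0.051,0,85]]

```text
t: 30.5
tool_pos: [0.5522, 0.1156, 0.3194]
orientation: [-2.951, -1.077, 0.001]
contact_force: [-0.4, 0.4, 0.3]
grip_width: 0.085
finger_force: 0.0
```

Run:
```python
from h import *
find(cam("wrist"))
plan((.553,.1145,.15,-50))
```

```text
t 30.6
orange []
blue [(0.69, 0.033, 0.004, 0.057, np.int32(76)), (0.681, 0.01, 0.027, 0.11, np.int32(2012)), (0.676, 0.034, 0.005, 0.057, np.int32(130)), (0.663, 0.025, 0.004, 0.055, np.int32(84)), (0.553, 0.115, 0.027, 0.11, np.int32(1395)), (0.395, 0.29, 0.021, 0.091, np.int32(563))]
F [0.1 0.2 0.8] pos [0.552 0.116 0.32 ] w 0.0852 ff 0.0 q6 1.01 t 30.6
(0.553, 0.1145, 0.15, -50) call [-0.     0.007  0.848] twist 0.0
end [0.553 0.115 0.15 ]
```

drive_tool:
  rows:
    - [[0,0.006,0.25,0,85],[0,0.006,0.5,0,85],[0,0.006,0.65,0,85],[0,0.006,0.78,0,85],[0,0.006,0.85,0,85],[0,0.006,0.85,0,55],[0,0.006,0.85,0,40],[0,0.006,0.85,0,40],[0,0.006,0.85,0,40],[0,0.006,0.85,0,40],[0,0.006,0.85,0,40],[0,0.006,0.85,0,40]]

```text
t: 31.75
tool_pos: [0.5545, 0.1136, 0.1521]
orientation: [2.952, 1.075, 0.006]
contact_force: [-1.7, 2.1, 6.4]
grip_width: 0.0517
finger_force: 63.1
```

drive_tool:
  rows:
    - [[0,0,-0.05,0,40],[0,0,-0.15,0,40],[0,0,-0.3,0,40],[0,0,-0.45,0,40],[0,0,-0.65,0,40],[0,0,-0.85,0,40],[0,0,-0.85,0,40],[0,0,-0.85,0,40]]

```text
t: 32.55
tool_pos: [0.5538, 0.1131, 0.3208]
orientation: [2.952, 1.074, 0.003]
contact_force: [0.8, 0.5, -2.8]
grip_width: 0.0516
finger_force: 63.1
```

Run:
```python
from h import *
plan((.540,.310,.32,-50),(.540,.310,.17,-50))
find(cam("wrist"))
```

```text
F [ 0.8  0.5 -2.8] pos [0.554 0.113 0.321] w 0.0516 ff 63.1 q6 1.01 t 32.5
(0.54, 0.31, 0.32, -50) call [ 0.58  -0.799  0.004] twist -0.0
(0.54, 0.31, 0.17, -50) call [-0.001 -0.001  0.75 ] twist -0.0
end [0.54 0.31 0.17]
t 32.6
orange []
blue [(0.487, 0.36, 0.015, 0.058, np.int32(125)), (0.689, 0.034, 0.006, 0.057, np.int32(89)), (0.681, 0.01, 0.027, 0.11, np.int32(1994)), (0.675, 0.033, 0.005, 0.058, np.int32(150)), (0.663, 0.026, 0.005, 0.056, np.int32(108)), (0.396, 0.288, 0.02, 0.09, np.int32(1312))]
```

drive_tool:
  rows:
    - [[0.14,-0.2,0,0,40],[0.29,-0.4,0,0,40],[0.43,-0.6,0,0,40],[0.58,-0.799,0,0,40],[0.58,-0.799,0,0,40],[0.58,-0.799,0,0,40],[0.58,-0.799,0,0,40]]

```text
t: 33.3
tool_pos: [0.5399, 0.3092, 0.3184]
orientation: [2.952, 1.073, -0.004]
contact_force: [-0.3, -0.3, -2.0]
grip_width: 0.0517
finger_force: 63.4
```

Run:
```python
from h import *
plan((.540,.310,.169,-50))
find(cam("wrist"))
```

```text
F [-0.3 -0.3 -2. ] pos [0.54  0.309 0.318] w 0.0517 ff 63.4 q6 1.33 t 33.3
(0.54, 0.31, 0.169, -50) call [ 0.005 -0.003  0.747] twist -0.0
end [0.54  0.31  0.169]
t 33.4
orange [(0.766, 0.198, 0.015, 0.077, np.int32(900))]
blue [(0.478, 0.379, 0.027, 0.091, np.int32(1429)), (0.557, 0.324, 0.005, 0.199, np.int32(80)), (0.676, 0.033, 0.005, 0.046, np.int32(111)), (0.663, 0.026, 0.004, 0.046, np.int32(74)), (0.386, 0.316, 0.023, 0.091, np.int32(585))]
```

drive_tool:
  rows:
    - [[0.004,-0.003,0.2,0,40],[0.004,-0.003,0.4,0,40],[0.004,-0.003,0.55,0,40],[0.004,-0.003,0.65,0,40],[0.004,-0.003,0.7,0,40],[0.004,-0.003,0.73,0,40],[0.004,-0.003,0.747,0,40],[0.004,-0.003,0.747,0,40],[0.004,-0.003,0.747,0,40]]

```text
t: 34.25
tool_pos: [0.5405, 0.3113, 0.1717]
orientation: [-2.952, -1.074, -0.003]
contact_force: [-0.2, -0.4, -2.4]
grip_width: 0.0517
finger_force: 63.6
```

drive_tool:
  rows:
    - [[0,0,0,0,56],[0,0,0,0,66],[0,0,0,0,80],[0,0,0,0,80],[0,0,-0.1,0,80],[0,0,-0.3,0,85],[0,0,-0.5,0,85],[0,0,-0.7,0,85],[0,0,-0.75,0,85],[0,0,-0.75,0,85]]

```text
t: 35.25
tool_pos: [0.5404, 0.3114, 0.323]
orientation: [-2.952, -1.074, -0.007]
contact_force: [-0.1, -0.3, -0.8]
grip_width: 0.0849
finger_force: 0.0
```

Run:
```python
from h import *
find(cam("wrist"));find(cam("top"))
plan((.681,.0095,.32,-50))
```

```text
t 35.3
orange [(0.767, 0.193, 0.018, 0.078, np.int32(1018))]
blue [(0.539, 0.313, 0.027, 0.126, np.int32(1839)), (0.478, 0.379, 0.027, 0.091, np.int32(1420)), (0.536, 0.305, 0.009, 0.127, np.int32(74)), (0.388, 0.303, 0.027, 0.091, np.int32(948))]
t 35.4
orange [(0.478, -0.373, 0.032, 0.038, np.int32(336)), (0.411, -0.323, 0.032, 0.037, np.int32(135))]
blue [(0.873, -0.544, 0.073, 0.163, np.int32(536)), (0.682, 0.008, 0.026, 0.112, np.int32(151)), (0.542, 0.307, 0.026, 0.128, np.int32(93))]
F [ 1.1  0.1 -0.8] pos [0.54  0.311 0.319] w 0.0853 ff 0.0 q6 1.34 t 35.4
(0.681, 0.0095, 0.32, -50) call [-0.214  0.804 -0.003] twist 0
(0.681, 0.0095, 0.32, -50) call [-0.215  0.805 -0.003] twist 0.0
end [0.681 0.009 0.32 ]
```

drive_tool:
  rows:
    - [[-0.1,0.4,0,0,85],[-0.214,0.805,-0.003,0,85],[-0.214,0.805,-0.003,0,85],[-0.214,0.805,-0.003,0,85],[-0.214,0.805,-0.003,0,85]]

```text
t: 35.85
tool_pos: [0.6113, 0.158, 0.3185]
orientation: [-2.954, -1.069, 0.006]
contact_force: [0.0, 0.3, 1.8]
grip_width: 0.0851
finger_force: 0.0
```

drive_tool:
  rows:
    - [[-0.1,0.4,0,0,85],[-0.214,0.805,-0.003,0,85],[-0.214,0.805,-0.003,0,85],[-0.214,0.805,-0.003,0,85],[-0.214,0.805,-0.003,0,85],[-0.214,0.805,-0.003,0,85]]

```text
t: 36.45
tool_pos: [0.6812, 0.0115, 0.3208]
orientation: [-2.95, -1.077, 0.002]
contact_force: [-0.4, 0.5, -0.1]
grip_width: 0.0849
finger_force: 0.0
```

Run:
```python
from h import *
find(cam("wrist"))
plan((.681,.009,.15,-50))
```

```text
t 36.5
orange []
blue [(0.682, 0.01, 0.027, 0.11, np.int32(1560))]
F [0.  0.2 0.2] pos [0.681 0.012 0.321] w 0.0849 ff 0.0 q6 0.83 t 36.5
(0.681, 0.009, 0.15, -50) call [-0.01   0.012  0.856] twist 0.0
end [0.681 0.009 0.15 ]
```

drive_tool:
  rows:
    - [[-0.008,0.008,0.25,0,85],[-0.008,0.008,0.5,0,85],[-0.008,0.008,0.65,0,85],[-0.008,0.008,0.78,0,85],[-0.008,0.008,0.855,0,85],[-0.008,0.008,0.855,0,55],[-0.008,0.008,0.855,0,40],[-0.008,0.008,0.855,0,40],[-0.008,0.008,0.855,0,40],[-0.008,0.008,0.855,0,40],[-0.008,0.008,0.855,0,40],[-0.008,0.008,0.855,0,40]]

```text
t: 37.7
tool_pos: [0.6821, 0.0076, 0.1533]
orientation: [2.951, 1.075, 0.006]
contact_force: [-0.7, 2.9, 6.5]
grip_width: 0.0516
finger_force: 63.1
```

drive_tool:
  rows:
    - [[0,0,-0.05,0,40],[0,0,-0.15,0,40],[0,0,-0.3,0,40],[0,0,-0.45,0,40],[0,0,-0.65,0,40],[0,0,-0.85,0,40],[0,0,-0.85,0,40],[0,0,-0.85,0,40]]

```text
t: 38.5
tool_pos: [0.6814, 0.007, 0.3218]
orientation: [2.951, 1.074, 0.003]
contact_force: [0.0, -0.0, -3.8]
grip_width: 0.0518
finger_force: 63.1
```

Run:
```python
from h import *
plan((.449,.234,.32,-50))
find(cam("wrist"));find(cam("top"))
```

```text
F [ 0.  -0.  -3.8] pos [0.681 0.007 0.322] w 0.0518 ff 63.1 q6 0.83 t 38.5
(0.449, 0.234, 0.32, -50) call [-0.081 -0.808  0.003] twist 0
(0.449, 0.234, 0.32, -50) call [-0.08  -0.808  0.003] twist -0.0
end [0.449 0.234 0.32 ]
t 38.5
orange []
blue []
t 38.6
orange [(0.477, -0.373, 0.032, 0.038, np.int32(339)), (0.41, -0.323, 0.032, 0.037, np.int32(169))]
blue [(0.875, -0.543, 0.071, 0.163, np.int32(533)), (0.54, 0.31, 0.026, 0.129, np.int32(144)), (0.48, 0.377, 0.027, 0.093, np.int32(149)), (0.39, 0.301, 0.026, 0.093, np.int32(142))]
```

drive_tool:
  rows:
    - [[-0.02,-0.2,0,0,40],[-0.04,-0.4,0,0,40],[-0.06,-0.6,0,0,40],[-0.08,-0.808,0.002,0,40],[-0.08,-0.808,0.002,0,40]]

```text
t: 39.1
tool_pos: [0.562, 0.1238, 0.3184]
orientation: [-2.948, -1.08, 0.007]
contact_force: [1.0, -0.4, -2.5]
grip_width: 0.0515
finger_force: 63.8
```

drive_tool:
  rows:
    - [[-0.02,-0.2,0,0,40],[-0.04,-0.4,0,0,40],[-0.06,-0.6,0,0,40],[-0.08,-0.808,0.002,0,40],[-0.08,-0.808,0.002,0,40],[-0.08,-0.808,0.002,0,40],[-0.08,-0.808,0.002,0,40]]

```text
t: 39.8
tool_pos: [0.4496, 0.2335, 0.3189]
orientation: [2.952, 1.073, -0.003]
contact_force: [1.0, -0.1, -2.5]
grip_width: 0.0513
finger_force: 64.3
```

Run:
```python
from h import *
plan((.449,.234,.169,-50))
d=cam("wrist");find(d);save(d,"w5.png",s=1.2)
```

```text
F [ 1.  -0.1 -2.5] pos [0.45  0.234 0.319] w 0.0513 ff 64.3 q6 1.28 t 39.8
(0.449, 0.234, 0.169, -50) call [ 0.001 -0.004  0.749] twist -0.0
end [0.449 0.234 0.169]
t 39.9
orange []
blue [(0.478, 0.379, 0.027, 0.091, np.int32(1563)), (0.538, 0.312, 0.026, 0.126, np.int32(1194)), (0.387, 0.303, 0.027, 0.091, np.int32(1419)), (0.47, 0.247, 0.005, 0.199, np.int32(78)), (0.458, 0.257, 0.005, 0.199, np.int32(60))]
```

View pics/w5.png

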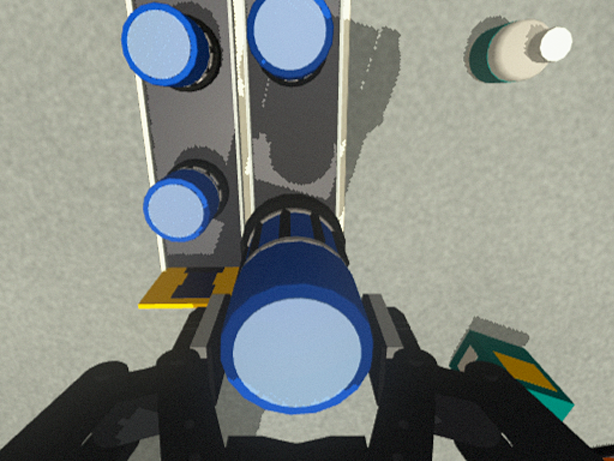

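The three placed monoculars stand at (165,45), (290,30) and (180,209), and the held one is over the right lane. I'll set it down.

drive_tool:
  rows:
    - [[0,-0.003,0.2,0,40],[0,-0.003,0.4,0,40],[0,-0.003,0.55,0,40],[0,-0.003,0.65,0,40],[0,-0.003,0.7,0,40],[0,-0.003,0.73,0,40],[0,-0.003,0.747,0,40],[0,-0.003,0.747,0,40],[0,-0.003,0.747,0,40]]

```text
t: 40.75
tool_pos: [0.4491, 0.2349, 0.1715]
orientation: [-2.952, -1.075, -0.003]
contact_force: [0.1, -0.3, -2.2]
grip_width: 0.0514
finger_force: 64.5
```

drive_tool:
  rows:
    - [[0,0,0,0,56],[0,0,0,0,66],[0,0,0,0,80],[0,0,0,0,80],[0,0,-0.1,0,80],[0,0,-0.3,0,85],[0,0,-0.5,0,85],[0,0,-0.7,0,85],[0,0,-0.75,0,85],[0,0,-0.75,0,85]]

```text
t: 41.75
tool_pos: [0.449, 0.2349, 0.3224]
orientation: [-2.952, -1.075, -0.006]
contact_force: [0.5, 1.1, -0.4]
grip_width: 0.0848
finger_force: 0.0
```

Run:
```python
from h import *
find(cam("wrist"));d=cam("top");find(d);save(d,"top2.png")
e=np.array([.795,-.606]) # tray x
f=np.array([-e[1],e[0]]);print("counter ±y?",f)
```

```text
t 41.8
orange []
blue [(0.538, 0.312, 0.026, 0.126, np.int32(1254)), (0.478, 0.379, 0.026, 0.091, np.int32(1348)), (0.449, 0.237, 0.026, 0.126, np.int32(1629)), (0.388, 0.304, 0.027, 0.091, np.int32(1396)), (0.437, 0.242, 0.009, 0.127, np.int32(71))]
t 41.9
orange [(0.477, -0.373, 0.031, 0.037, np.int32(340)), (0.411, -0.323, 0.032, 0.038, np.int32(160))]
blue [(0.875, -0.543, 0.072, 0.163, np.int32(530)), (0.451, 0.229, 0.023, 0.128, np.int32(75)), (0.389, 0.301, 0.026, 0.093, np.int32(118))]
counter ±y? [0.606 0.795]
```

View pics/top2.png

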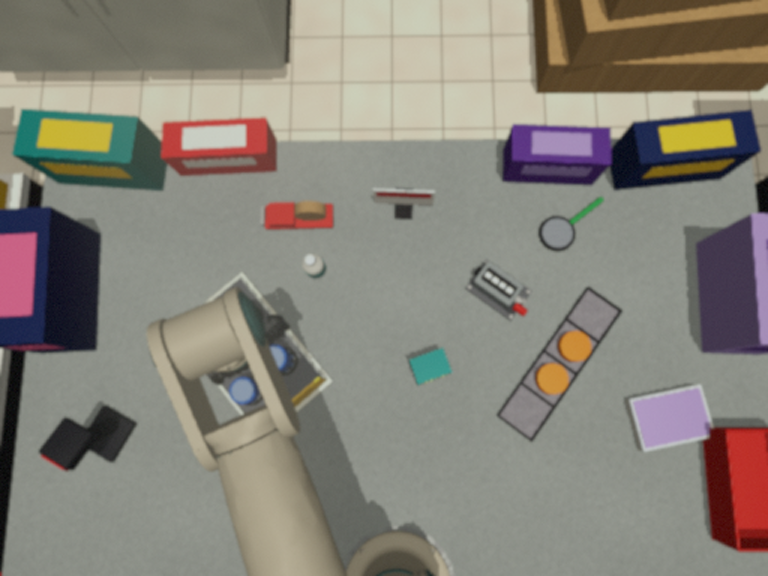

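The top picture shows both caps flat in the tray pockets at (575,346) and (553,378), the lanes filled and the bystanders unmoved. Nothing is left out. Next, the counter.

Run:
```python
from h import *
plan((.5045,-.222,.30,54))
```

```text
F [ 0.2  0.2 -0.1] pos [0.448 0.235 0.319] w 0.0851 ff 0.0 q6 1.28 t 41.9
(0.5045, -0.222, 0.3, 54) call [-0.626  0.965  0.048] twist 0
(0.5045, -0.222, 0.3, 54) call [-0.626  0.964  0.048] twist 0.84
end [ 0.505 -0.222  0.3  ]
```

drive_tool:
  rows:
    - [[-0.3,0.48,0.02,0,85],[-0.626,0.965,0.048,0,40],[-0.626,0.965,0.048,0,0],[-0.626,0.965,0.048,0,0],[-0.626,0.965,0.048,0,0],[-0.626,0.965,0.048,0,0]]

```text
t: 42.45
tool_pos: [0.4764, 0.0032, 0.3081]
orientation: [-2.954, -1.067, 0.007]
contact_force: [0.5, 0.1, -1.3]
grip_width: 0.0117
finger_force: 0.0
```

drive_tool:
  rows:
    - [[-0.3,0.48,0.02,0,0],[-0.626,0.965,0.048,0.84,0],[-0.626,0.965,0.048,0.84,0],[-0.626,0.965,0.048,0.84,0],[-0.626,0.965,0.048,0.84,0],[-0.626,0.965,0.048,0.84,0],[-0.626,0.965,0.048,0.84,0],[-0.626,0.965,0.048,0.84,0],[-0.626,0.965,0.048,0.84,0],[-0.626,0.965,0.048,0.84,0],[-0.626,0.965,0.048,0.84,0],[-0.626,0.965,0.048,0.84,0]]

```text
t: 43.65
tool_pos: [0.505, -0.2213, 0.3]
orientation: [-2.993, 0.954, 0.003]
contact_force: [-0.3, -1.0, -0.7]
grip_width: 0.0
finger_force: 0.0
```

Run:
```python
from h import *
plan((.5045,-.222,.15,54))
d=cam("wrist");save(d,"w6.png");c=cloud(d)
h=cv2.cvtColor(d["image"],cv2.COLOR_RGB2HSV).astype(int)
m=((h[...,0]<6)|(h[...,0]>174))&(h[...,1]>150)&(np.abs(c[...,2]-.09)<.03)&(c[...,0]<.62)&(c[...,1]>-.32)
P=c[m];print(len(P),P.mean(0).round(4),P[:,2].max(),P[P[:,2]>P[:,2].max()-.004].mean(0))
v=np.linalg.svd((P-P.mean(0))[:,:2],full_matrices=False)[2];print(v[0])
```

```text
F [-0.3 -1.  -0.7] pos [ 0.505 -0.221  0.3  ] w 0.0 ff 0.0 q6 1.71 t 43.6
(0.5045, -0.222, 0.15, 54) call [0.002 0.004 0.75 ] twist 0.01
end [ 0.505 -0.222  0.15 ]
674 [ 0.5467 -0.2508  0.0922] 0.0958826628879132 [ 0.54642339 -0.25055187  0.09343776]
[-0.61678495 -0.78713171]
```

View pics/w6.png

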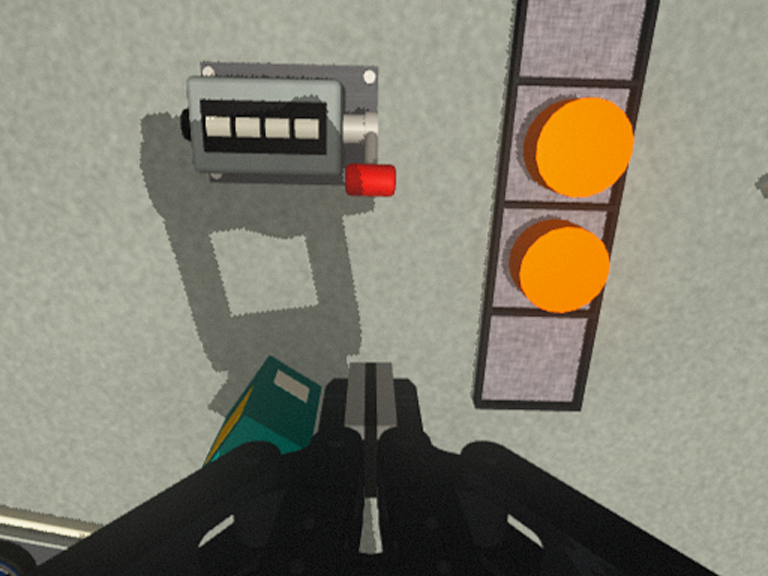

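The picture shows the knob at (371,179), in line with the closed fingers at (371,390). I'll lower and push along tool +x.

drive_tool:
  rows:
    - [[0,0,0.25,0,0],[0,0,0.5,0,0],[0,0,0.7,0,0],[0,0,0.765,0,0],[0,0,0.765,0,0],[0.05,0,0.765,0,0],[0.1,0,0.765,0,0],[0.15,0,0.765,0,0],[0.2,0,0.765,0,0],[0.25,0,0.765,0,0],[0.3,0,0.765,0,0],[0.34,0,0.765,0,0],[0.38,0,0.765,0,0],[0.4,0,0.765,0,0],[0.4,0,0.765,0,0],[0.4,0,0.765,0,0]]

```text
t: 45.3
tool_pos: [0.57, -0.2684, 0.1484]
orientation: [-2.991, 0.96, 0.0]
contact_force: [-1.5, 1.8, 1.9]
grip_width: 0.0
finger_force: 1.0
```

drive_tool:
  rows:
    - [[0.01,0,0,0,0],[0.02,0,0,0,0],[0.03,0,0,0,0],[0.03,0,0,0,0],[0.03,0,0,0,0]]

```text
t: 45.8
tool_pos: [0.5731, -0.2706, 0.1475]
orientation: [-2.99, 0.959, 0.013]
contact_force: [-14.5, 8.9, 7.0]
grip_width: -0.0001
finger_force: 8.3
```

Run:
```python
from h import *
plan()
d=cam("wrist");save(d,"w7.png",s=1.2)
```

```text
F [-14.5   8.9   7. ] pos [ 0.573 -0.271  0.148] w -0.0001 ff 8.3 q6 1.69 t 45.8
end [ 0.573 -0.271  0.148]
```

View pics/w7.png

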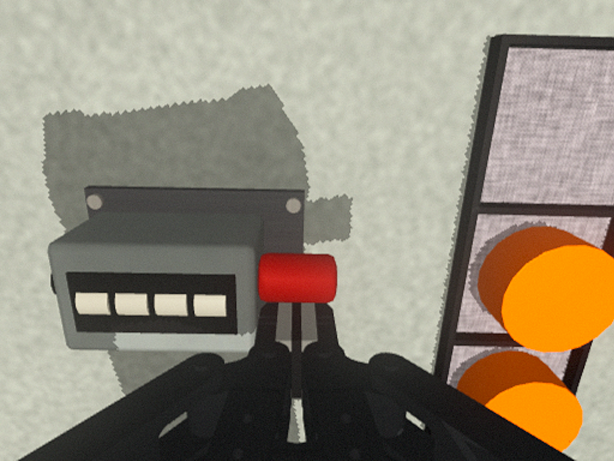

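The knob, at (298,278), is pressed against its stop at 17 N, well above the 2.5 N spring. I'll back off and raise the arm.

drive_tool:
  rows:
    - [[-0.05,0,0,0,0],[-0.12,0,0,0,0],[-0.2,0,0,0,0],[-0.28,0,0,0,0],[-0.36,0,0,0,0],[-0.43,0,0,0,0],[-0.45,0,0,0,0],[-0.45,0,-0.2,0,0],[-0.45,0,-0.5,0,0],[-0.45,0,-0.8,0,0],[-0.45,0,-0.8,0,0],[-0.45,0,-0.8,0,0]]

```text
t: 47.05
tool_pos: [0.5029, -0.2203, 0.3131]
orientation: [2.99, -0.96, 0.014]
contact_force: [1.0, -0.1, 0.1]
grip_width: 0.0002
finger_force: 0.0
```

Run:
```python
from h import *
plan()
d=cam("wrist");find(d);c=cloud(d)
h=cv2.cvtColor(d["image"],cv2.COLOR_RGB2HSV).astype(int)
m=((h[...,0]<6)|(h[...,0]>174))&(h[...,1]>150)&(np.abs(c[...,2]-.09)<.03)&(c[...,0]<.62)&(c[...,1]>-.32)
print("knob",c[m].mean(0).round(4))
find(cam("top"));s=cam("scene");save(s,"scene2.png")
```

```text
F [ 1.  -0.1  0.1] pos [ 0.503 -0.22   0.313] w 0.0002 ff 0.0 q6 1.71 t 47.0
end [ 0.503 -0.22   0.313]
t 47.1
orange [(0.477, -0.373, 0.032, 0.034, np.int32(585)), (0.41, -0.322, 0.032, 0.034, np.int32(1761))]
blue []
knob [ 0.5467 -0.2507  0.0923]
t 47.1
orange []
blue [(0.874, -0.544, 0.071, 0.164, np.int32(535)), (0.541, 0.31, 0.026, 0.129, np.int32(145)), (0.48, 0.376, 0.026, 0.093, np.int32(147)), (0.45, 0.234, 0.026, 0.128, np.int32(151)), (0.405, 0.322, 0.027, 0.094, np.int32(143))]
```

View pics/scene2.png

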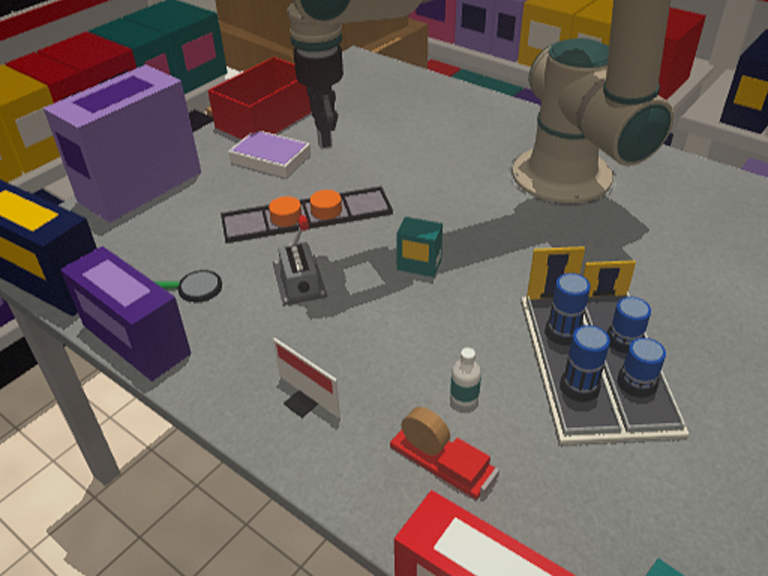

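Two caps lie in the tray at (285,210) and (326,203), and all four monoculars stand in their lanes. The lever is back at rest. The near short monocular has been knocked about 25 mm along its lane, so I'll check that it stands flat and inside the lips.

Run:
```python
from h import *
d=cam("top");find(d);c=cloud(d)
for q in((.405,.322),(.480,.376)):
    P=c[(np.hypot(c[...,0]-q[0],c[...,1]-q[1])<.022)&(c[...,2]>.08)]
    a=np.linalg.lstsq(np.c_[P[:,:2]-P[:,:2].mean(0),np.ones(len(P))],P[:,2],rcond=None)[0]
    print(q,len(P),"tilt deg",np.degrees(np.hypot(*a[:2])).round(2),"z",a[2].round(4),"std",P[:,2].std().round(4))
s=cam("scene");save(s,"sc3.png",(330,150,480,300),4)
```

```text
t 47.2
orange []
blue [(0.875, -0.543, 0.072, 0.163, np.int32(538)), (0.541, 0.309, 0.026, 0.128, np.int32(151)), (0.48, 0.376, 0.027, 0.093, np.int32(146)), (0.451, 0.234, 0.027, 0.128, np.int32(150)), (0.406, 0.323, 0.027, 0.093, np.int32(145))]
(0.405, 0.322) 173 tilt deg 0.42 z 0.0913 std 0.0025
(0.48, 0.376) 168 tilt deg 0.5 z 0.0914 std 0.0025
```

View pics/sc3.png

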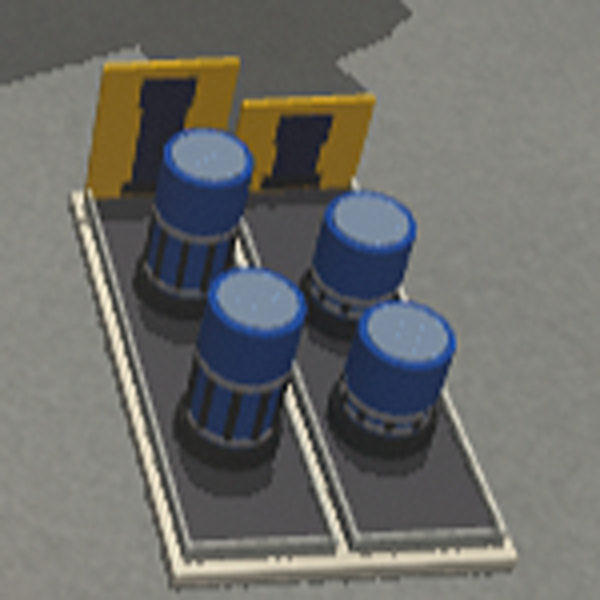

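All four stand upright and flat between the lips, with the long ones at the tall board and the short ones at the short board. I'll hand in.

drive_tool:
  rows:
    - [[0,0,-0.05,0,0],[0,0,-0.05,0,0],[0,0,-0.05,0,0],[0,0,-0.05,0,0],[0,0,-0.05,0,0]]

```text
t: 47.8
tool_pos: [0.5017, -0.2196, 0.3181]
orientation: [2.991, -0.96, -0.001]
contact_force: [0.3, -0.0, 0.2]
grip_width: -0.0001
finger_force: 0.0
```

Run:
```python
from h import *
find(cam("top"));print(arm.finish_job())
```

```text
t 47.9
orange []
blue [(0.874, -0.542, 0.07, 0.164, np.int32(531)), (0.54, 0.31, 0.026, 0.127, np.int32(149)), (0.479, 0.376, 0.027, 0.092, np.int32(147)), (0.45, 0.234, 0.027, 0.128, np.int32(151)), (0.406, 0.323, 0.026, 0.093, np.int32(144))]
the job is handed in; nothing more can be done
None
```

The job is handed in at 48 s: both caps lie flat in the tray, all four monoculars stand upright in their proper lanes, and I then swung the counter's lever to its stop and it sprang back; one short monocular was knocked about 25 mm along its lane but still stands flat inside it.

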